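# Roll the brass tube home and bolt it in

### The job

Load the brass tube into the grey bed: with the gripper shut and its tips flat on top of the tube, roll it slowly under light pressure along the bed, over the brass rib and on against the steel jaw, pushing the stiff jaw with the tube until the jaw is fully home. Never grip or lift the tube, shove it from behind, or push the jaw with the fingers. Then slide the red-knobbed keeper bolt fully in behind the tube so that it cannot roll back, and let go; leave the bowl, the loupe and the escutcheon where they are.

Things in the scene. Friction and masses are not known exactly. Their poses are not given: they have to be found in the camera images.
- bed: grey steel loading bed fixed to the counter, level, 128 mm (x) by 186 mm (y), with a tongue under the keeper on its -x side. Origin: centre of its underside, on the counter; z up. The tube rolls towards the bed's +y. Side rails 8 mm high leave 114 mm (x) for the tube; rear lip 8 mm high at y = -85 mm; end wall behind the jaw 28 mm above the counter.
- deck (a point): centre of the flat floor on which the tube rolls, 12 mm above the counter; axes as the bed's. A rounded brass rib (6 mm radius, about 2 mm proud) crosses this floor: its place (y +10 to +22 mm) and exact height differ every time and are not reported. A tube left half way up it rolls back some 10 to 40 mm. A tip held at one height while the tube climbs the rib presses several times harder than before.
- seat (a point): where the tube's centre belongs with the jaw home: y = +50 mm of the bed, 28 mm above the counter; any x between the rails will do. The floor is flat there: until the keeper is in, nothing but a little rolling drag holds the tube.
- jaw (a joint): sliding steel end jaw, 100 mm wide, top 34 mm above the counter, moves along the bed's +y; 0 to 3 mm at the start, 0.0115 m = fully home, at a hard end stop. About 5 N of friction; stays where left. Rolling the tube on against it takes about 5 N of drag at the tube's top, so the tip must press harder here (about 8 to 10 N) or it slips.
- jaw_face (a point): middle of the jaw's front face, at bed y = 54.5 mm plus the jaw's value, 28 mm above the counter; the tube's axis is 16 mm before it when they touch
- bar: thick-walled brass tube 32 mm across, 100 mm long, 0.25 to 0.36 kg, a red line along it. Origin: its centre; x axis = cylinder axis, along the bed's x within 2 deg; y, z turn as it rolls. Top 44 mm above the counter. Free to roll with a little drag. Under a flat tip that does not slip it moves half as far as the tip. Pressing it with more than 20 N dents it and spoils the job; 4 to 6 N rolls it well, over the rib too.
- keeper (a joint): keeper bolt, flat steel bar 10 x 14 mm that slides along the bed's +x through a guide on the bed's -x side, behind (on the -y side of) the seat. 0 m = drawn back, clear of the bed; 0.045 m = fully in, at its end stop. About 2 N of friction; stays where left. Its front face passes 3 mm behind a seated tube; it meets the tube if that is not seated.
- keeper_knob (a point): middle of the keeper's upright red knob (14 mm diameter, 34 to 62 mm above the counter), at bed x = -135, y = +26 mm when the keeper is at 0; moves with the keeper to the bed's +x. The guide (x -82 to -66 mm) is 43 mm high. The tongue under the knob is 12 mm high and ends at x = -157 mm.
- bowl: chipped grey enamel bowl, 104 mm across, 45 mm high, beside the bed; origin centre of its underside
- loupe: tortoiseshell magnifying loupe lying flat, lens 56 mm across, 13 mm high, with a handle 100 mm long from the lens centre towards its own -x; origin under the lens centre
- escutcheon: flat brass door escutcheon 90 x 38 x 6 mm with a keyhole; origin centre of its underside
Mind the look-alikes: they are no part of the job. There is more than one size of the bar; the job needs the middle-sized.

How it is judged:
By the outcome, as a careful person would: the job done as asked, in the order asked, and still so for the second after the job is handed in, with the robot touching nothing.
It also fails if it takes over 72 s, if anything falls off the work surface, if the arm or the gripper's body presses on something with over 40 N, if the wrist force passes 120 N, or if a joint passes its speed limit or range.

### The arm

A 6-joint arm with a two-finger parallel gripper is mounted at the origin on the work surface. World frame = base frame: x ahead of the robot, y to its left, z up, the work surface at z = 0. Lengths are in m, angles in rad, forces in N, time in s.
With the tool pointing down it reaches from about 0.325 to 0.775 m from the base axis. Payload 5.5 kg.
Tool frame: the origin (TCP) lies midway between the tips of the shut fingers; the grasp point (between the pads) lies 19 mm behind it (bot.pinch_z is the distance from the TCP to the grasp point, in m); x points along the fingers, y is the direction in which the jaws open and shut, and the axes are right-handed (so a half turn about x gives the same grasp; the last joint's range is limited). The gripper opens to 85 mm and grips with 20 to 120 N. Pads are 22 mm wide; open, the fingers measure 114 mm over their backs; the gripper's body (76 mm by 85 mm) begins 54 mm behind the grasp point. The pads swing forward as they close: fully open they stand 13 mm farther back than shut.
Start: joints at [1.226, 0.091, 1.231, -0, 1.82, -0.057], TCP at [0.17, 0.575, 0.21] pointing down, gripper open.
Joint ranges: [-2.87, 2.87], [-0.86, 2.18], [0.17, 2.46], [-1.51, 4.65], [0.06, 2.69], [-2.65, 2.65]. Speed limits (rad/s): [2.57, 2.57, 3.01, 3.14, 3.14, 3.14].

### API

Orientations are given as a rotation vector (axis times angle).
In Python, from workcell import monitor, camera, calibration, bot, spotter gives the robot as it stands.
- The arm moves only by the tool carry_out, never from a script. Its argument "increments" is a list that holds one entry, the list of rows, each a list of 6 numbers: the shift along the world's x, y, z in cm, then the turn, a rotation vector about the world's x, y, z in degrees. In form: [[[tx, ty, tz, rx, ry, rz], ...]]. A call has 1 to 12 rows; each row shifts and turns the pose as measured when the row begins; what a row does not reach is not made up. A row lasts 1/12 s, in which the tool goes at most 41.7 mm and 7.16 degrees, less where a joint would pass 70% of its speed; a pose out of reach is approached as far as the arm can. A call with a gripper value outside its range is refused whole. "gripper" is the opening, from -1 (shut) to 1 (fully open), so that 0 is half open, set as the call begins (left out, the last holds). The fingers move at their own pace and stop on an object; "newtons" is the grip in N (left out, the last holds). Time passes only in rows, so rows that do not move let the fingers close. It gives the time, the measured TCP pose, the force and the opening at its end, in the units of the state.
- monitor.get_obs(): the state, without advancing time (a new reading comes with each control period).
- camera(name): name is "scene" or "top" or "wrist"; returns (picture, depth): 400x640x3 uint8, blue, green, red; 400x640 float32, m along the optical axis (not along the pixel's ray), 0 where there is no reading.
- calibration(name): a dict with "camera_matrix" (3x3 intrinsics, pixels), "k1" (the pictures are not rectified: a ray, as slopes to the right and down, at radius r is drawn at 1 + k1 r^2 times it, then the intrinsics apply), "camera_from_world" (4x4, takes a point from world to camera coordinates). Camera axes: x right, y up, looking along -z (the intrinsics and any distortion apply to the point x, -y, -z); pixel columns grow to the right and rows downward; lengths in m; the calibration is good to about 2 mm. A picture is of the moment at which its call begins: read the wrist's pose just before it. calibration takes no time and is no camera call; for the wrist camera it gives the pose at the moment of the call.
- bot.finish_job(): hands the job in, once; it reports no verdict.
Trained networks look in the newest picture that a camera, given by its name, has taken for a name from the list of things; names that differ only in an ending like _2 or _b are one class to them, and where a whole thing is asked for, a point or a joint stands for the part that bears it (a point fixed in the world has none). Each returns a list of dicts, best first, with "p" (0 to 1); they miss things now and then, are a little off and sometimes report something else, mostly with a low value. They report only what shows in the picture. A call takes as long as a camera call. They do not tell look-alikes from the thing itself.
- spotter.cut_out(camera, thing): "mask" (400x640 bool, what is visible of it) and "extent" ([left, top, width, height] in pixels, round what is visible of it).
- spotter.pinpoint(camera, thing): "uv" ([column, row] in pixels: a listed point, or the origin of a listed thing).
The state is a dict: "time_s": time; "joint_pos": joint angles; "dq": joint speeds; "effort": joint torques, N m; "tcp_pos": TCP position; "orientation": TCP orientation; "force": force on the tool from outside, world axes, zero at the start; "ft_torque": the same for the moment, N m; "opening": finger opening in m.
Only numpy, scipy, OpenCV 4.12 (cv2) and the standard library are available. Lean on these libraries where they do the work, as an engineer would, in place of code of your own. Each camera call takes 0.05 s, during which the arm holds its last target.

## Working session

There is one attempt and no reset: what is moved stays moved. The work goes in short steps, Python scripts to look and compute and a tool call to move; the robot and the scene stay as the last step left them, time stands still between calls to the robot, and variables do not carry over. Pictures are saved under pics/ and viewed, and the job is handed in when it is done.

Besides the shell and the picture viewer there is one more tool, called after "Call:" as name(argument=value, ...), one argument or row to a line, values as JSON. carry_out: Moves the arm, as the interface text tells. Its arguments: {"type":"object","properties":{"increments":{"type":"array"},"gripper":{"type":"number"},"newtons":{"type":"number"}},"required":["increments"]}

```bash
ls; mkdir -p pics; cat > h.py <<'E'
import numpy as np, cv2
from workcell import monitor, camera, calibration, bot, spotter
def px2w(cal,u,v,z=None,d=None):
    K=np.array(cal["camera_matrix"]);T=np.array(cal["camera_from_world"]);k=cal["k1"]
    xd=(u-K[0,2])/K[0,0];yd=(v-K[1,2])/K[1,1]
    x,y=xd,yd
    for _ in range(20):
        s=1+k*(x*x+y*y);x,y=xd/s,yd/s
    ray=np.array([x,-y,-1.]);R=T[:3,:3];t=T[:3,3]
    c=-R.T@t;w=R.T@ray
    if d is None: d=(z-c[2])/w[2]
    return c+w*d
def w2px(cal,p):
    K=np.array(cal["camera_matrix"]);T=np.array(cal["camera_from_world"]);k=cal["k1"]
    q=T[:3,:3]@np.array(p)+T[:3,3];x=q[0]/-q[2];y=-q[1]/-q[2];s=1+k*(x*x+y*y)
    return np.array([K[0,0]*x*s+K[0,2],K[1,1]*y*s+K[1,2]])
E
python3 - <<'E'
from h import *
for n in ("scene","top","wrist"):
    im,d=camera(n);cv2.imwrite(f"pics/{n}0.png",im);np.save(f"{n}0.npy",d)
o=monitor.get_obs();print({k:np.round(v,4) for k,v in o.items()})
E
```

```text
pics
{'time_s': np.float64(0.15), 'joint_pos': array([ 1.2263,  0.0917,  1.2316, -0.    ,  1.8198, -0.0567]), 'dq': array([-0.0014,  0.0004, -0.0032, -0.0011, -0.0011, -0.0008]), 'effort': array([ 1.60000e-03, -4.59370e+01, -4.18528e+01, -1.00000e-04,
        9.50000e-03, -0.00000e+00]), 'tcp_pos': array([0.1703, 0.5751, 0.209 ]), 'orientation': array([ 0.2248,  1.5592, -0.2271]), 'force': array([-0.2252,  0.4128,  0.9763]), 'ft_torque': array([0.0728, 0.0577, 0.0206]), 'opening': np.float64(0.0854)}
```

View pics/scene0.png

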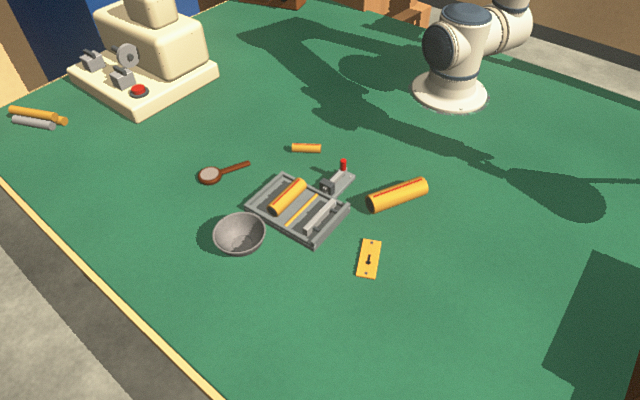

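View pics/top0.png

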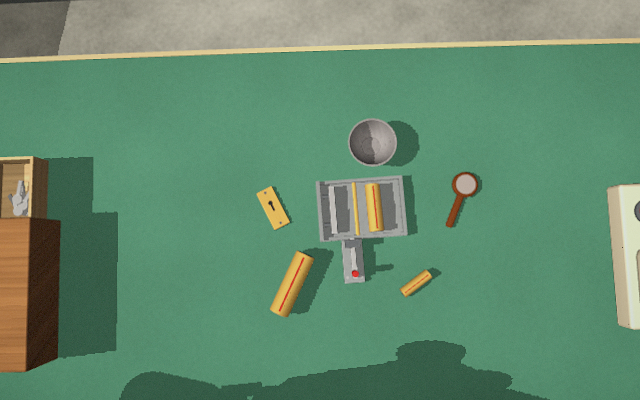

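View pics/wrist0.png

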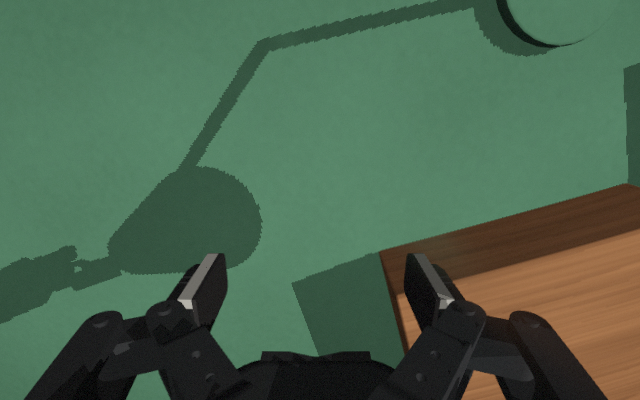

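In the top view the bed is at (362,208). Three brass tubes show: in the bed (374,207), a large one (292,285) and a small one (417,283). The one in the bed is the middle-sized. Next I measure it and check this in an enlarged crop.

```bash
python3 - <<'E'
from h import *
im=cv2.imread("pics/top0.png");d=np.load("top0.npy");cal=calibration("top")
cv2.imwrite("pics/crop0.png",cv2.resize(im[165:295,260:440],None,fx=4.4,fy=4.4,interpolation=cv2.INTER_CUBIC))
for t in ("deck","seat","jaw_face","keeper_knob","bar","bed","bowl","loupe","escutcheon"):
    for r in spotter.pinpoint("top",t)[:3]:
        u,v=r["uv"]
        z={"deck":.012,"seat":.028,"jaw_face":.028,"keeper_knob":.048,"bar":.028}.get(t,0)
        dd=d[int(round(v)),int(round(u))]
        print(t,round(r["p"],2),np.round(r["uv"],1),np.round(px2w(cal,u,v,z=z),4),np.round(px2w(cal,u,v,d=dd),4))
E
```

```text
deck 0.93 [360.8 207.2] [ 0.6183 -0.0423  0.012 ] [ 0.6184 -0.0424  0.0106]
deck 0.19 [374.5 208.2] [ 0.6153 -0.0716  0.012 ] [ 0.6128 -0.0682  0.0428]
seat 0.57 [336.4 206.8] [0.6192 0.0106 0.028 ] [0.6206 0.0102 0.0129]
jaw_face 0.9 [331.7 209.8] [0.6131 0.0207 0.028 ] [0.6126 0.0207 0.0338]
keeper_knob 0.68 [355.9 271.5] [ 0.4838 -0.0249  0.048 ] [ 0.4845 -0.0242  0.0589]
bar 0.71 [413.  280.2] [ 0.4614 -0.1445  0.028 ] [ 0.4606 -0.1462  0.0189]
bar 0.68 [372.6 213.3] [ 0.6033 -0.0654  0.028 ] [ 0.6024 -0.064   0.0413]
bar 0.61 [291.9 290.9] [0.4459 0.1084 0.028 ] [0.4474 0.1072 0.0417]
bed 0.61 [361.9 209.6] [ 0.614  -0.0454  0.    ] [ 0.6129 -0.0442  0.0148]
bowl 0.94 [370.  142.7] [ 0.7619 -0.0685  0.    ] [ 0.7604 -0.0679  0.0064]
loupe 0.92 [461.  182.9] [ 0.6667 -0.2646  0.    ] [ 0.6649 -0.2603  0.0135]
escutcheon 0.9 [274.4 209.1] [0.6204 0.1454 0.    ] [0.6199 0.1448 0.0055]
```

View pics/crop0.png

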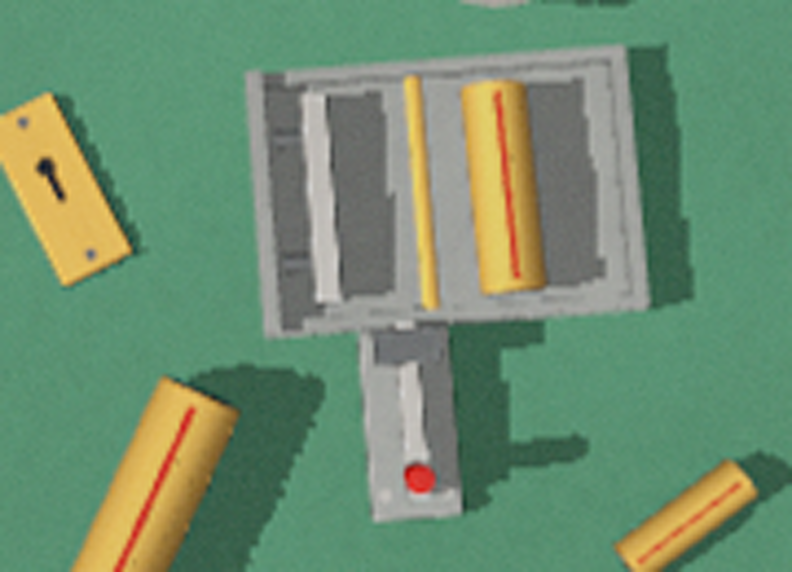

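```bash
python3 - <<'E'
from h import *
cal=calibration("top")
P={}
for n,(a,b,z) in dict(TL=(247,72,.028),TR=(625,47,.02),BR=(648,305,.02),BL=(268,338,.028),knob=(420,477,.062),tubeA=(495,85,.028),tubeB=(513,290,.028),ribA=(412,78,.014),ribB=(431,305,.014),jawA=(316,95,.034),jawB=(329,300,.034),jfA=(328,95,.034),jfB=(341,300,.034),tg1=(374,520,.012),tg2=(462,513,.012)).items():
    P[n]=px2w(cal,260+(a+.5)/4.4-.5,165+(b+.5)/4.4-.5,z=z);print(n,np.round(P[n],4))
c=(P["TL"]+P["TR"]+P["BR"]+P["BL"])/4;print(c)
for a,b in (("TR","TL"),("BR","BL")):
    e=P[b]-P[a];print("yaw from y",np.degrees(np.arctan2(-e[0],e[1])),np.linalg.norm(e[:2]))
for a,b in (("BR","TR"),("BL","TL"),("tubeB","tubeA"),("ribB","ribA"),("jfB","jfA")):
    e=P[b]-P[a];print("yaw from x",a,np.degrees(np.arctan2(e[1],e[0])),np.linalg.norm(e[:2]))
from scipy.spatial.transform import Rotation as R
print(R.from_rotvec(monitor.get_obs()["orientation"]).as_matrix().round(3))
print(np.array(calibration("wrist")["camera_from_world"]).round(3), calibration("wrist")["camera_matrix"])
E
```

```text
TL [0.6756 0.0529 0.028 ]
TR [ 0.6839 -0.1317  0.02  ]
BR [ 0.5581 -0.1373  0.02  ]
BL [0.5471 0.046  0.028 ]
knob [ 0.4817 -0.0222  0.062 ]
tubeA [ 0.6659 -0.0667  0.028 ]
tubeB [ 0.5668 -0.0717  0.028 ]
ribA [ 0.6725 -0.0277  0.014 ]
ribB [ 0.5611 -0.0332  0.014 ]
jawA [0.6626 0.0199 0.034 ]
jawB [0.5643 0.0165 0.034 ]
jfA [0.6624 0.0141 0.034 ]
jfB [0.5641 0.0108 0.034 ]
tg1 [ 0.4584 -0.0025  0.012 ]
tg2 [ 0.4606 -0.045   0.012 ]
[ 0.6161687  -0.04253308  0.024     ]
yaw from y 2.5910936146840498 0.18471693813375206
yaw from y 3.4184328590490796 0.18371478090962007
yaw from x BR 2.579165418890747 0.1260166497356599
yaw from x BL 3.034186340108902 0.1286732060688596
yaw from x tubeB 2.8647962012392827 0.09919119470926313
yaw from x ribB 2.8561200320039197 0.11154272295460013
yaw from x jfB 1.9411948854177263 0.09838861456476722
[[-0.     0.284  0.959]
 [ 0.     0.959 -0.284]
 [-1.     0.    -0.   ]]
[[ 0.284  0.959 -0.    -0.601]
 [-0.91   0.27  -0.314  0.04 ]
 [-0.301  0.089  0.95  -0.38 ]
 [ 0.     0.     0.     1.   ]] [[312.09964097   0.         315.36816441]
 [  0.         312.09964097 194.11578775]
 [  0.           0.           1.        ]]
```

Call:
carry_out(
  increments=[
    [[2.2,-3.3,0.2,0,0,-5.9],[2.2,-3.3,0.2,0,0,-5.9],[2.2,-3.3,0.2,0,0,-5.9],[2.2,-3.3,0.2,0,0,-5.9],[2.2,-3.3,0.2,0,0,-5.9],[2.2,-3.3,0.2,0,0,-5.9],[2.2,-3.3,0.2,0,0,-5.9],[2.2,-3.3,0.2,0,0,-5.9],[2.2,-3.3,0.2,0,0,-5.9],[2.2,-3.3,0.2,0,0,-5.9],[2.2,-3.3,0.2,0,0,-5.9],[2.2,-3.3,0.2,0,0,-5.9]],
  ],
  gripper=-1,
)

```text
time_s: 1.6
tcp_pos: [0.4358, 0.1657, 0.2319]
orientation: [1.208, 1.214, -1.203]
force: [0.4, -0.1, 0.8]
opening: 0.0003
```

Call:
carry_out(
  increments=[
    [[2.6,-3.2,-0.5,0,0,0],[2.6,-3.2,-0.5,0,0,0],[2.6,-3.2,-0.5,0,0,0],[2.6,-3.2,-0.5,0,0,0],[2.6,-3.2,-0.5,0,0,0],[2.6,-3.2,-0.5,0,0,0],[2.6,-3.2,-0.5,0,0,0],[0.5,-1,0,0,0,0],[0,0,0,0,0,0]],
  ],
)

```text
time_s: 2.35
tcp_pos: [0.6236, -0.079, 0.1975]
orientation: [1.224, 1.202, -1.21]
force: [0.4, 0.1, -0.5]
opening: -0.0003
```

```bash
python3 - <<'E'
from h import *
from scipy.spatial.transform import Rotation as R
o=monitor.get_obs();print(o["tcp_pos"],R.from_rotvec(o["orientation"]).as_matrix().round(4),o["force"],o["time_s"])
im,d=camera("wrist");cv2.imwrite("pics/w1.png",im);np.save("w1.npy",d)
cal=calibration("wrist");np.save("w1T.npy",cal["camera_from_world"])
E
```

```text
[ 0.6235799  -0.07901593  0.19747456] [[ 0.0073  0.9999 -0.0109]
 [ 0.004  -0.0109 -0.9999]
 [-1.      0.0073 -0.0041]] [ 0.44192837  0.09107381 -0.47396167] 2.35
```

View pics/w1.png

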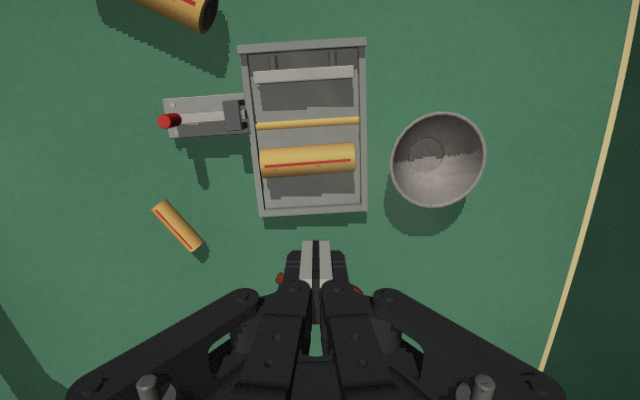

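The wrist view shows the bed (300,125) and the middle tube (307,160). The rib is at (307,123), the jaw at (305,75), the knob at (168,120) and the bowl at (438,160). I'll measure from the depth image.

```bash
cat > fit.py <<'E'
from h import *
def cloud(cal,d,box):
    a,b,c,e=box;P=[];UV=[]
    K=np.array(cal["camera_matrix"]);T=np.array(cal["camera_from_world"])
    v,u=np.mgrid[b:e,a:c];u=u.ravel();v=v.ravel();dd=d[v,u];m=dd>0;u,v,dd=u[m],v[m],dd[m]
    n=cv2.undistortPoints(np.stack([u,v],1).astype(np.float32)[:,None],K,np.array([cal["k1"],0,0,0.]))[:,0]
    pc=np.stack([n[:,0],-n[:,1],-np.ones(len(n))],1)*dd[:,None]
    return (pc-T[:3,3])@T[:3,:3], np.stack([u,v],1)
E
python3 - <<'E'
from fit import *
im=cv2.imread("pics/w1.png");d=np.load("w1.npy");cal=dict(calibration("wrist"));cal["camera_from_world"]=np.load("w1T.npy")
P,uv=cloud(cal,d,(150,30,380,225))
c=im[uv[:,1],uv[:,0]].astype(int)
yel=(c[:,2]>110)&(c[:,2]-c[:,0]>70)&(uv[:,0]>250)&(uv[:,0]<362)
red=(c[:,2]-c[:,1]>90)
tube=(uv[:,1]>140)&(uv[:,1]<182)&(P[:,2]>.03)&(uv[:,0]>250)&(uv[:,0]<362)
rib=yel&(uv[:,1]<132)&(uv[:,1]>112)
jaw=(P[:,2]>.0315)&(uv[:,1]>62)&(uv[:,1]<86)&(uv[:,0]>250)&(uv[:,0]<358)
for n,m in (("tube",tube),("rib",rib),("jaw",jaw),("knob",red&(uv[:,0]<200)&(uv[:,1]<140))):
    Q=P[m];l=np.polyfit(Q[:,0],Q[:,1],1)
    print(n,m.sum(),"mean",Q.mean(0).round(4),"min",np.percentile(Q,2,0).round(4),"max",np.percentile(Q,98,0).round(4),"yaw",np.degrees(np.arctan(l[0])).round(2),"y@.616",np.polyval(l,.616).round(4))
# bed outer sides: points 0.008<z
g=(P[:,2]>.016)&(uv[:,0]>235)
Q=P[g][:,:2].astype(np.float32);r=cv2.minAreaRect(Q*1000);print(r)
# deck height
m=(uv[:,1]>184)&(uv[:,1]<200)&(uv[:,0]>270)&(uv[:,0]<350);print("deck z",np.median(P[m,2]))
m=(uv[:,0]>380);m=(uv[:,1]>200)&(uv[:,0]<240);print("counter z",np.median(P[m,2]))
for t in ("deck","seat","jaw_face","keeper_knob","bar"):
    pass
E
```

```text
tube 2723 mean [ 0.6157 -0.065   0.0396] min [ 0.5676 -0.0818  0.0312] max [ 0.6635 -0.0508  0.0439] yaw 3.44 y@.616 -0.0649
rib 646 mean [ 0.615  -0.0282  0.0124] min [ 0.5616 -0.0335  0.0105] max [ 0.6692 -0.0231  0.0141] yaw 2.86 y@.616 -0.0282
jaw 1255 mean [0.6127 0.0209 0.0332] min [0.5652 0.0137 0.0317] max [0.6604 0.0278 0.0347] yaw 2.8 y@.616 0.021
knob 143 mean [ 0.4806 -0.0197  0.0601] min [ 0.4751 -0.0258  0.046 ] max [ 0.4856 -0.0141  0.0623] yaw 4.39 y@.616 -0.0093
((612.4091186523438, -40.420005798339844), (135.75257873535156, 186.85877990722656), 2.8897769451141357)
deck z 0.011028544571662142
counter z -0.0005678126373945501
```

Call:
carry_out(
  increments=[
    [[-0.2,0.1,-3.2,-0.1,0.2,1.8],[-0.2,0.1,-3.2,-0.1,0.2,1.7],[-0.2,0.1,-3.2,0,0,0],[-0.1,0.1,-2.5,0,0,0],[0,0,-1.2,0,0,0],[0,0,0,0,0,0],[0,0,0,0,0,0]],
  ],
)

```text
time_s: 2.98
tcp_pos: [0.6132, -0.064, 0.0677]
orientation: [1.17, 1.232, -1.155]
force: [0.4, 0.8, 0.7]
opening: 0.0002
```

```bash
cat > st.py <<'E'
from h import *
from scipy.spatial.transform import Rotation as R
import sys
o=monitor.get_obs();M=R.from_rotvec(o["orientation"]).as_matrix()
print("t",round(float(o["time_s"]),2),"tcp",np.round(o["tcp_pos"]*1000,2),"F",np.round(o["force"],2),"yaw",np.degrees(np.arctan2(M[1,2],M[0,2])).round(2),"toolx",M[:,0].round(4))
E
python3 st.py; python3 - <<'E'
from h import *
im,d=camera("wrist");cv2.imwrite("pics/w2.png",im);np.save("w2.npy",d);np.save("w2T.npy",calibration("wrist")["camera_from_world"])
im,d=camera("scene");cv2.imwrite("pics/s2.png",cv2.resize(im[130:270,200:400],None,fx=4,fy=4));np.save("w2.npy",d)
E
```

```text
t 2.98 tcp [613.22 -63.99  67.69] F [0.4  0.81 0.72] yaw -86.46 toolx [ 0.01    0.0029 -0.9999]
```

View pics/w2.png

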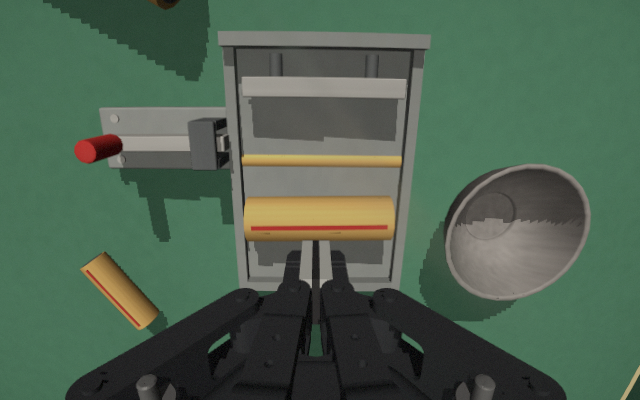

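View pics/s2.png

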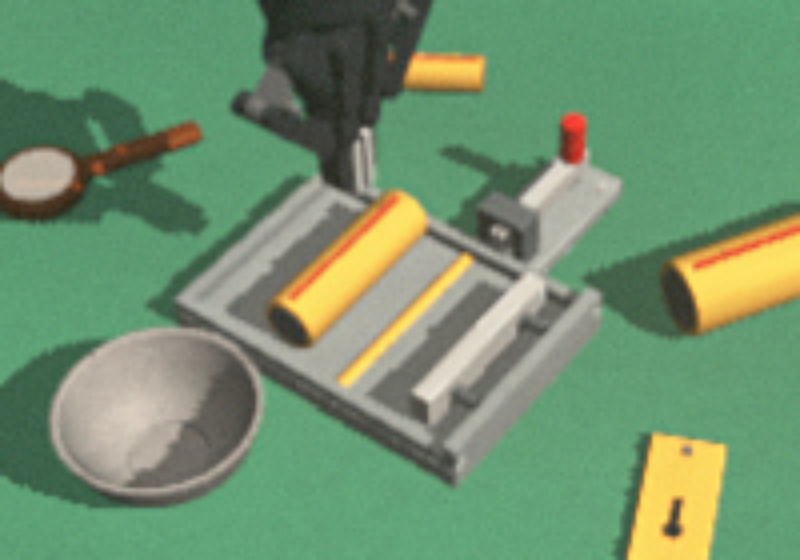

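Call:
carry_out(
  increments=[
    [[0,0,0,0,0,0],[0,0,0,0,0,0]],
  ],
)

```text
time_s: 3.25
tcp_pos: [0.616, -0.0645, 0.073]
orientation: [1.173, 1.225, -1.15]
force: [-1.3, -0.4, 0.4]
opening: 0.0
```

Call:
carry_out(
  increments=[
    [[0.1,-0.3,0,0,0.3,-0.3],[0.1,-0.3,0,0,0.3,-0.3],[0,0,0,0,0,0]],
  ],
)

```text
time_s: 3.5
tcp_pos: [0.6201, -0.0716, 0.0771]
orientation: [1.178, 1.223, -1.163]
force: [0.0, 0.1, -0.6]
opening: 0.0002
```

```bash
python3 st.py
```

```text
t 3.5 tcp [620.13 -71.59  77.1 ] F [ 0.01  0.11 -0.65] yaw -87.14 toolx [ 0.0127  0.     -0.9999]
```

Call:
carry_out(
  increments=[
    [[0,0,0,0,0,0],[0,0,0,0,0,0],[0,0,0,0,0,0]],
  ],
)

```text
time_s: 3.75
tcp_pos: [0.6208, -0.0725, 0.0777]
orientation: [1.179, 1.222, -1.164]
force: [0.7, -0.2, -0.0]
opening: 0.0004
```

Call:
carry_out(
  increments=[
    [[0,0,-0.4,0,0,0],[0,0,-0.4,0,0,0],[0,0,-0.4,0,0,0]],
  ],
)

```text
time_s: 4.0
tcp_pos: [0.6212, -0.0726, 0.0656]
orientation: [1.18, 1.22, -1.163]
force: [0.3, 0.8, 0.2]
opening: 0.0004
```

```bash
python3 st.py
```

```text
t 4.0 tcp [621.17 -72.57  65.61] F [0.28 0.81 0.17] yaw -87.22 toolx [ 1.480e-02 -3.000e-04 -9.999e-01]
```

Call:
carry_out(
  increments=[
    [[-0.1,-0.05,-0.4,0,0.4,0],[-0.1,-0.05,-0.4,0,0.4,0],[-0.1,-0.05,-0.4,0,0.4,0],[-0.1,-0.05,-0.3,0,0.3,0]],
  ],
)

```text
time_s: 4.33
tcp_pos: [0.6157, -0.0743, 0.0473]
orientation: [1.166, 1.244, -1.185]
force: [0.7, -0.6, -0.6]
opening: 0.0002
```

```bash
python3 st.py;  python3 - <<'E'
from h import *
im,d=camera("scene");cv2.imwrite("pics/s3.png",cv2.resize(im[130:270,200:400],None,fx=4,fy=4,interpolation=cv2.INTER_CUBIC))
im,d=camera("wrist");cv2.imwrite("pics/w3.png",im)
E
```

```text
t 4.33 tcp [615.75 -74.32  47.29] F [ 0.71 -0.61 -0.62] yaw -87.2 toolx [-1.630e-02  2.000e-04 -9.999e-01]
```

View pics/s3.png

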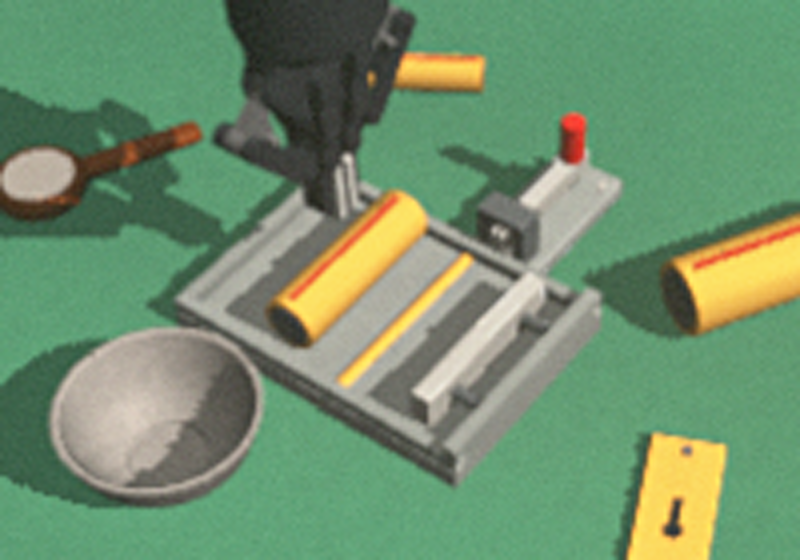

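View pics/w3.png

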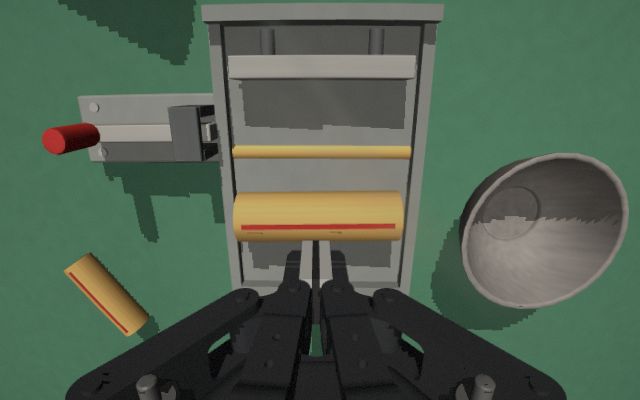

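```bash
python3 - <<'E'
from h import *
for n,f in (("scene",lambda p:((p-[200,130])*4)),("wrist",lambda p:p)):
    cal=calibration(n)
    for q in ([.6157,-.0743,.0473],[.6157,-.0633,.0473],[.6157,-.0853,.0473],[.6157,-.067,.044],[.566,-.0695,.044],[.666,-.0645,.044]):
        print(n,q,f(w2px(cal,q)).round(1))
im=cv2.imread("pics/w3.png");cv2.imwrite("pics/w3c.png",cv2.resize(im[180:290,220:420],None,fx=4,fy=4,interpolation=cv2.INTER_CUBIC))
E
```

```text
scene [0.6157, -0.0743, 0.0473] [339.2 239.2]
scene [0.6157, -0.0633, 0.0473] [354.9 248.5]
scene [0.6157, -0.0853, 0.0473] [323.7 229.9]
scene [0.6157, -0.067, 0.044] [350.1 249.8]
scene [0.566, -0.0695, 0.044] [408.3 195.3]
scene [0.666, -0.0645, 0.044] [287.5 308.2]
wrist [0.6157, -0.0743, 0.0473] [315.4 239.3]
wrist [0.6157, -0.0633, 0.0473] [316.3 221.8]
wrist [0.6157, -0.0853, 0.0473] [314.5 256.1]
wrist [0.6157, -0.067, 0.044] [316.1 225.4]
wrist [0.566, -0.0695, 0.044] [231.1 224.8]
wrist [0.666, -0.0645, 0.044] [402.9 225.8]
```

View pics/w3c.png

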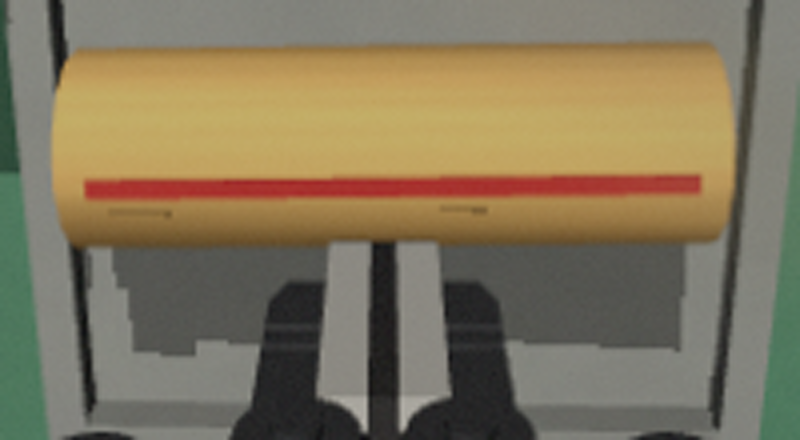

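```bash
python3 - <<'E'
from fit import *
cal=calibration("wrist")
im,d=camera("wrist")
o=monitor.get_obs();t=o["tcp_pos"];print(t)
for u in (306,325):
  for v in range(236,292,4):
    P=px2w(cal,u,v,d=d[v,u]);print(u,v,im[v,u],((P-t)*1000).round(1))
E
```

```text
[ 0.61586999 -0.07432484  0.04757116]
306 236 [ 61 109 139] [-5.8 -0.8 -5.6]
306 240 [ 92 103 111] [-5.8 -5.1 -8.9]
306 244 [130 137 139] [-4.7 11.4 28.1]
306 248 [130 137 139] [-4.6 10.8 31. ]
306 252 [128 136 138] [-4.4 10.9 35. ]
306 256 [130 138 139] [-4.2 11.9 40.3]
306 260 [128 135 137] [-4.  12.  44.1]
306 264 [130 137 140] [-3.9 12.  47.3]
306 268 [130 138 139] [-3.7 11.9 50.4]
306 272 [130 138 140] [-3.6 11.9 53.4]
306 276 [130 137 140] [-3.5 11.3 55.3]
306 280 [158 167 168] [-3.4 10.4 56.8]
306 284 [34 35 33] [-3.2 12.7 62.7]
306 288 [38 37 35] [-3.1 13.1 65.8]
325 236 [ 61 110 140] [ 5.5 -0.6 -6.5]
325 240 [ 91 103 111] [ 5.7 -4.  -8.1]
325 244 [130 137 139] [ 4.4 11.7 27.6]
325 248 [131 138 139] [ 4.3 11.8 32. ]
325 252 [131 137 140] [ 4.3 12.2 36.4]
325 256 [131 138 140] [ 4.2 12.1 39.9]
325 260 [131 138 140] [ 4.2 11.9 43. ]
325 264 [131 138 139] [ 4.2 12.1 46.7]
325 268 [130 137 140] [ 4.1 12.2 50. ]
325 272 [131 137 140] [ 4.1 11.9 52.6]
325 276 [130 137 140] [ 4.1 11.7 55.1]
325 280 [157 166 168] [ 4.1 11.4 57.6]
325 284 [41 42 42] [ 3.9 13.4 63.2]
325 288 [37 34 36] [ 3.9 12.7 64.6]
```

```bash
python3 - <<'E'
from fit import *
for n,box in (("scene",(270,150,300,200)),("top",(350,190,400,235))):
    cal=calibration(n);im,d=camera(n);t=monitor.get_obs()["tcp_pos"]
    P,uv=cloud(cal,d,box);Q=(P-t)*1000
    m=(abs(Q[:,0])<14)&(abs(Q[:,1])<16)&(Q[:,2]>1)
    o=np.argsort(Q[m][:,2])[:14];print(n,np.c_[Q[m][o].round(1),uv[m][o],im[uv[m][o][:,1],uv[m][o][:,0]]])
    cv2.imwrite(f"pics/{n}4.png",cv2.resize(im[140:240,240:340] if n=="scene" else im[160:260,300:420],None,fx=6,fy=6,interpolation=cv2.INTER_CUBIC))
E
```

```text
scene [[  5.1   2.5  22.2 283.  184.   80.   87.   88. ]
 [  4.5   4.8  23.2 284.  184.   84.   94.   92. ]
 [  5.4   3.1  25.7 283.  183.   68.   76.   76. ]
 [  4.7   5.3  26.4 284.  183.   82.   89.   92. ]
 [ -3.    6.6  27.  287.  181.  119.  125.  129. ]
 [ -5.9   6.8  27.7 288.  180.  173.  180.  189. ]
 [  1.2   7.8  28.1 286.  182.  145.  155.  158. ]
 [  4.6   8.1  28.1 285.  183.  168.  180.  184. ]
 [ -0.4   6.4  28.9 286.  181.  137.  149.  152. ]
 [  4.3   5.2  29.  284.  182.   93.   99.  100. ]
 [  5.7   3.7  29.1 283.  182.   63.   66.   69. ]
 [  3.3   7.1  29.3 285.  182.  165.  179.  183. ]
 [  3.9   2.1  29.6 283.  181.   66.   70.   73. ]
 [ -3.3   6.6  29.6 287.  180.  111.  119.  123. ]]
top []
```

View pics/scene4.png

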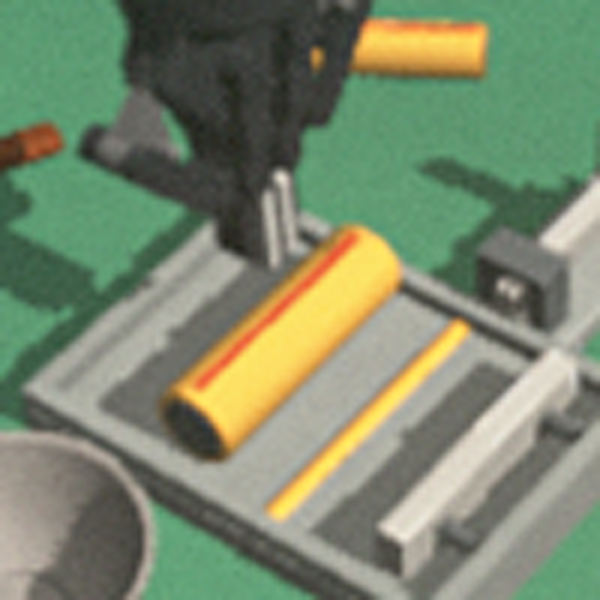

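```bash
python3 - <<'E'
from fit import *
im,d=camera("wrist");cal=calibration("wrist");o=monitor.get_obs();t=o["tcp_pos"];print(t,o["force"])
P,uv=cloud(cal,d,(255,235,375,345));Q=(P-t)*1000
m=(abs(Q[:,0])<30)&(abs(Q[:,1])<30)&(Q[:,2]>5)
Q=Q[m];
for z in range(5,75,5):
    s=Q[(Q[:,2]>=z)&(Q[:,2]<z+5)]
    if len(s):print(z,len(s),s.min(0).round(1),s.max(0).round(1))
d0=np.load("wrist0.npy");im0=cv2.imread("pics/wrist0.png")
cv2.imwrite("pics/w0c.png",cv2.resize(im0[230:400,100:520],None,fx=1.9,fy=1.9,interpolation=cv2.INTER_CUBIC))
print(d0[250:310:5,425:445:5],d[240:290:5,306], d[225:242:3,306])
E
```

```text
[ 0.6164068  -0.07436467  0.0486794 ] [ 0.15140163 -0.55509081 -0.18015026]
20 8 [-4.6 10.7 24.1] [ 4.2 11.4 24.9]
25 175 [-12.1   6.4  25. ] [12.5 12.4 30. ]
30 272 [-13.1   6.9  30. ] [13.8 12.3 35. ]
35 309 [-13.3   6.5  35. ] [14.  13.1 40. ]
40 347 [-13.2   6.1  40. ] [14.1 12.9 45. ]
45 404 [-13.1   6.3  45. ] [14.1 13.2 50. ]
50 324 [-13.    6.2  50. ] [14.2 13.  55. ]
55 614 [ -9.7 -10.7  55. ] [16.3 13.4 60. ]
60 436 [-20.6   6.   60.1] [21.9 15.3 65. ]
65 1297 [-21.4 -11.6  65. ] [21.7 15.4 70. ]
70 1059 [-20.8  -8.6  70. ] [21.7 14.4 75. ]
[[0.3823358  0.38072488 0.3777511  0.37568045]
 [0.13953438 0.3705656  0.36912426 0.36539763]
 [0.1344312  0.3619791  0.35974807 0.3564977 ]
 [0.130859   0.13134103 0.13850304 0.34817597]
 [0.12698661 0.12695171 0.1348194  0.1354369 ]
 [0.12313673 0.12372879 0.12336085 0.13174511]
 [0.12122902 0.12070508 0.12279212 0.11964267]
 [0.12150209 0.11718449 0.11672245 0.1169688 ]
 [0.12043467 0.11441737 0.11404572 0.11474387]
 [0.11831769 0.11478372 0.111409   0.1128091 ]
 [0.11982173 0.11448031 0.10931578 0.11038367]
 [0.11885762 0.11428647 0.10967766 0.11058231]] [0.22227302 0.14897218 0.1444665  0.13884917 0.13493796 0.13093019
 0.12759443 0.12429316 0.12311156 0.11599452] [0.18419519 0.18425961 0.1871627  0.18663971 0.19016223 0.22227302]
```

View pics/w0c.png

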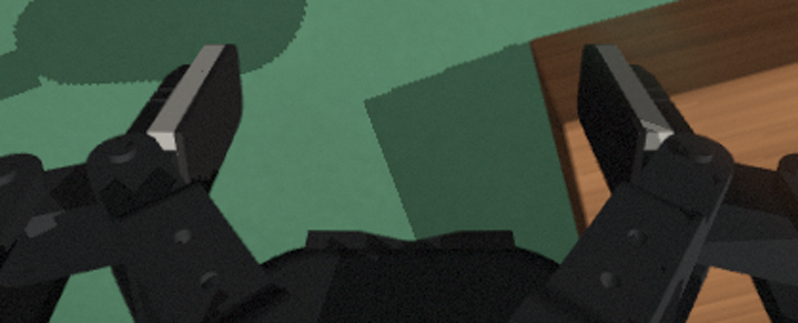

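Call:
carry_out(
  increments=[
    [[0,0,-0.2,0,-0.3,0],[0,0,-0.2,0,-0.3,0],[0,0,-0.2,0,-0.2,0],[0,0,-0.2,0,0,0],[0,0,-0.1,0,0,0],[0,0,-0.1,0,0,0]],
  ],
)

```text
time_s: 5.13
tcp_pos: [0.6171, -0.0744, 0.0394]
orientation: [1.175, 1.228, -1.17]
force: [-0.3, 0.3, -1.0]
opening: -0.0002
```

```bash
python3 st.py; python3 - <<'E'
from h import *
print(bot.pinch_z)
im,d=camera("scene");cv2.imwrite("pics/s5.png",cv2.resize(im[140:240,240:340],None,fx=6,fy=6,interpolation=cv2.INTER_CUBIC))
print(monitor.get_obs()["force"])
E
```

```text
t 5.13 tcp [617.1  -74.45  39.43] F [-0.3   0.27 -1.01] yaw -87.2 toolx [ 4.7e-03 -5.0e-04 -1.0e+00]
0.0187
[-0.34387833 -0.19769614 -0.64742367]
```

View pics/s5.png

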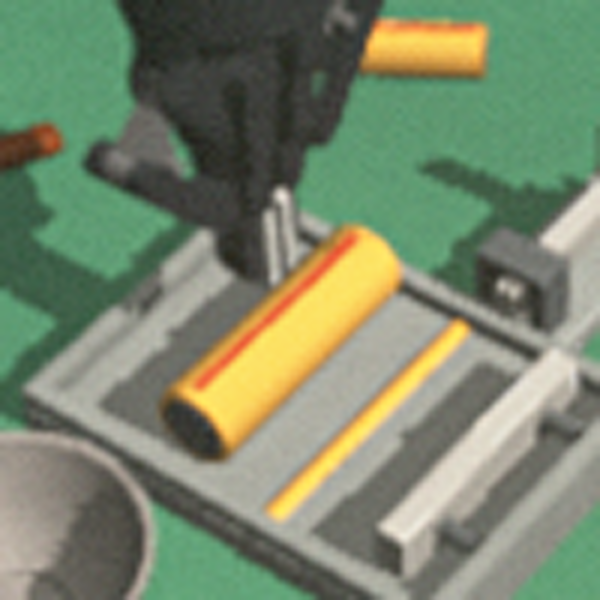

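Call:
carry_out(
  increments=[
    [[0,0,-0.2,0,0.1,0],[0,0,-0.2,0,0.1,0],[0,0,-0.2,0,0,0],[0,0,-0.2,0,0,0],[0,0,-0.2,0,0,0],[0,0,-0.1,0,0,0],[0,0,-0.05,0,0,0]],
  ],
)

```text
time_s: 5.77
tcp_pos: [0.617, -0.0744, 0.0261]
orientation: [1.173, 1.232, -1.173]
force: [-0.7, 1.2, -0.2]
opening: 0.0001
```

```bash
python3 st.py; python3 - <<'E'
from fit import *
im,d=camera("scene");cv2.imwrite("pics/s6.png",cv2.resize(im[140:240,240:340],None,fx=6,fy=6,interpolation=cv2.INTER_CUBIC))
print(monitor.get_obs()["force"])
im,d=camera("wrist");cal=calibration("wrist");t=monitor.get_obs()["tcp_pos"];cv2.imwrite("pics/w6.png",cv2.resize(im[180:290,220:420],None,fx=4,fy=4,interpolation=cv2.INTER_CUBIC))
P,uv=cloud(cal,d,(295,225,340,270));
for u in (306,325,290):
  for v in range(224,262,3):
    p=px2w(cal,u,v,d=d[v,u])*1000;print(u,v,im[v,u],p.round(1))
E
```

```text
t 5.77 tcp [616.96 -74.38  26.08] F [-0.69  1.17 -0.24] yaw -87.19 toolx [-2.e-04 -4.e-04 -1.e+00]
[ 1.02115283 -0.08896102 -0.28141532]
306 224 [103 172 195] [611.5 -59.2  39.7]
306 227 [ 98 167 194] [611.5 -60.1  41.4]
306 230 [101 171 195] [611.6 -61.6  41.9]
306 233 [ 98 166 194] [611.7 -62.9  42.7]
306 236 [ 98 166 194] [611.7 -64.9  42. ]
306 239 [ 88 148 183] [611.8 -65.8  43.8]
306 242 [130 137 138] [612.  -63.6  51.5]
306 245 [130 137 139] [612.1 -63.2  55.4]
306 248 [130 137 139] [612.2 -62.7  59.2]
306 251 [129 136 139] [612.2 -63.7  60.4]
306 254 [130 137 139] [612.3 -63.   64.4]
306 257 [131 137 140] [612.4 -62.3  68.3]
306 260 [131 137 140] [612.5 -63.1  69.5]
325 224 [103 173 196] [621.3 -58.2  40.7]
325 227 [100 167 195] [621.4 -59.8  41.1]
325 230 [ 99 169 194] [621.5 -61.6  40.8]
325 233 [100 168 195] [621.5 -62.7  42.1]
325 236 [ 98 165 195] [621.6 -64.4  42.2]
325 239 [ 82 140 177] [621.7 -65.6  43.3]
325 242 [129 136 139] [621.2 -62.3  53.2]
325 245 [132 139 142] [621.2 -63.   54.9]
325 248 [129 137 138] [621.1 -63.   57.8]
325 251 [131 138 140] [621.  -63.1  60.7]
325 254 [130 137 138] [620.8 -62.1  65.2]
325 257 [131 138 140] [620.8 -62.3  67.6]
325 260 [130 138 140] [620.7 -62.5  69.8]
290 224 [101 172 194] [603.1 -59.4  40.1]
290 227 [100 167 194] [603.2 -61.2  40. ]
290 230 [101 170 195] [603.3 -62.   42. ]
290 233 [ 98 166 194] [603.4 -63.5  42.4]
290 236 [ 96 164 194] [603.4 -65.1  42.6]
290 239 [ 95 158 194] [603.5 -66.7  42.8]
290 242 [ 44  48 167] [603.7 -67.5  44.6]
290 245 [ 47  60 167] [603.6 -69.7  43.8]
290 248 [ 73 129 165] [603.6 -72.   42.7]
290 251 [ 58 100 128] [603.6 -73.9  42.4]
290 254 [37 37 36] [604.7 -66.8  58.3]
290 257 [36 36 34] [604.9 -66.8  61. ]
290 260 [37 37 36] [605.1 -66.8  63.9]
```

View pics/s6.png

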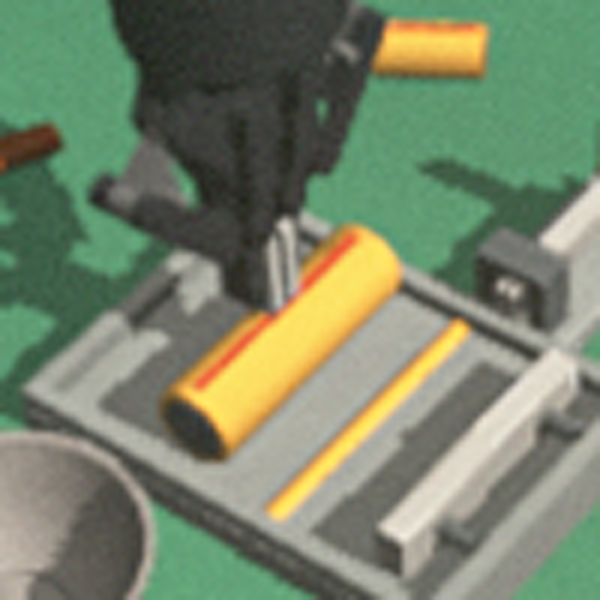

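View pics/w6.png

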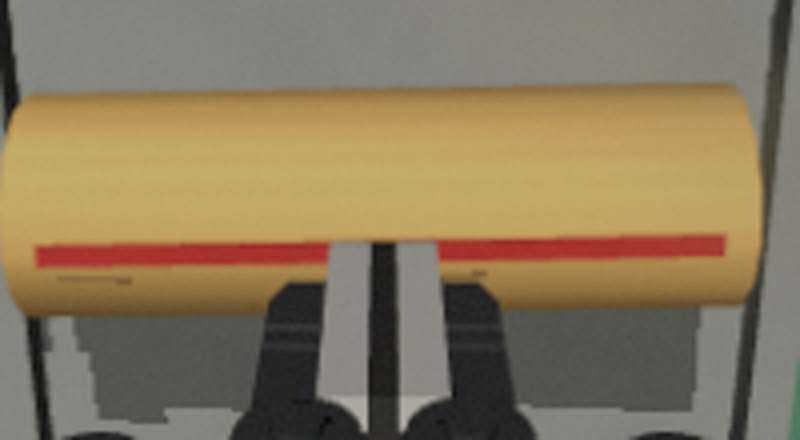

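Call:
carry_out(
  increments=[
    [[0,0,-0.1,0,0,0],[0,0,-0.1,0,0,0],[0,0,-0.1,0,0,0],[0,0,-0.1,0,0,0],[0,0,-0.05,0,0,0]],
  ],
)

```text
time_s: 6.28
tcp_pos: [0.6174, -0.0745, 0.0226]
orientation: [1.173, 1.23, -1.173]
force: [-2.0, 0.3, 4.7]
opening: -0.0002
```

```bash
python3 st.py
```

```text
t 6.28 tcp [617.44 -74.54  22.59] F [-2.01  0.27  4.66] yaw -87.19 toolx [ 1.3e-03 -8.0e-04 -1.0e+00]
```

Call:
carry_out(
  increments=[
    [[0,0,-0.05,0,0,0],[0,0,-0.05,0,0,0]],
  ],
)

```text
time_s: 6.45
tcp_pos: [0.6174, -0.0747, 0.0226]
orientation: [1.173, 1.23, -1.172]
force: [-1.8, 0.4, 3.9]
opening: -0.0003
```

Call:
carry_out(
  increments=[
    [[0,0,-0.05,0,0,0],[0,0,-0.05,0,0,0]],
  ],
)

```text
time_s: 6.62
tcp_pos: [0.6175, -0.0748, 0.0225]
orientation: [1.173, 1.229, -1.172]
force: [-3.1, 0.3, 5.8]
opening: 0.0
```

Call:
carry_out(
  increments=[
    [[-0.04,0.15,-0.05,0,0,0],[-0.03,0.2,-0.05,0,0,0],[-0.03,0.2,-0.05,0,0,0],[-0.03,0.2,-0.05,0,0,0]],
  ],
)

```text
time_s: 6.95
tcp_pos: [0.6171, -0.0678, 0.0225]
orientation: [1.174, 1.226, -1.171]
force: [-2.9, 0.1, 5.6]
opening: -0.0003
```

```bash
python3 st.py
```

```text
t 6.95 tcp [617.06 -67.78  22.53] F [-2.88  0.08  5.61] yaw -87.25 toolx [ 0.0051 -0.0026 -1.    ]
```

Call:
carry_out(
  increments=[
    [[-0.06,0.25,-0.05,0.05,0.1,0],[-0.05,0.25,-0.05,0.05,0.1,0],[-0.05,0.25,-0.05,0.05,0.1,0],[-0.05,0.25,-0.05,0.05,0.1,0],[-0.05,0.25,-0.05,0.05,0.1,0],[-0.05,0.25,-0.05,0.05,0.1,0],[-0.05,0.25,-0.05,0.05,0.1,0],[-0.05,0.2,-0.05,0.05,0.1,0]],
  ],
)

```text
time_s: 7.62
tcp_pos: [0.6155, -0.047, 0.0225]
orientation: [1.175, 1.235, -1.173]
force: [-0.1, -1.1, 5.0]
opening: -0.0001
```

```bash
python3 st.py; cat > look.py <<'E'
from fit import *
import sys
n=sys.argv[1]
t=monitor.get_obs()["tcp_pos"];im,d=camera("wrist");cal=calibration("wrist")
cv2.imwrite(f"pics/w{n}.png",im)
P,uv=cloud(cal,d,(150,0,500,300));c=im[uv[:,1],uv[:,0]].astype(int)
for nm,z0,z1,x0,x1 in (("L",.035,.05,.57,.60),("R",.035,.05,.635,.66)):
    m=(P[:,2]>z0)&(P[:,2]<z1)&(P[:,0]>x0)&(P[:,0]<x1)&(c[:,2]-c[:,0]>40)&(P[:,1]>-.11)&(P[:,1]<.06)
    Q=P[m]
    if len(Q)>30:
        # circle-fit: y centre with r=16
        yaw=np.tan(np.radians(2.87));yy=Q[:,1]-(Q[:,0]-.616)*yaw
        A=np.c_[2*yy,2*Q[:,2],np.ones(len(Q))];b=yy**2+Q[:,2]**2
        s=np.linalg.lstsq(A,b,rcond=None)[0]
        zc=.028
        from scipy.optimize import least_squares
        r=least_squares(lambda p:np.hypot(yy-p[0],Q[:,2]-p[1])-.016,[s[0],zc],loss="soft_l1",f_scale=.001).x
        print(nm,len(Q),"tube y@616",(r[0]*1000).round(1),"z",(r[1]*1000).round(1),"range",(yy.min()*1000).round(1),(yy.max()*1000).round(1))
m=(P[:,2]>.0115)&(P[:,2]<.016)&(c[:,2]-c[:,0]>60)&(P[:,0]>.56)&(P[:,0]<.67)
if m.sum()>20:print("rib y",np.median((P[m,1]-(P[m,0]-.616)*.0501)*1000).round(1),m.sum(),"z",np.percentile(P[m,2],95)*1000)
yy=P[:,1]-(P[:,0]-.616)*.0501
m=(P[:,2]>.0325)&(P[:,2]<.037)&(abs(c[:,2]-c[:,0])<25)&(c[:,2]>100)&(P[:,0]>.566)&(P[:,0]<.66)&(yy>0)&(yy<.045)
if m.sum()>20:print("jaw y",np.percentile(yy[m]*1000,[3,50,97]).round(1),m.sum())
E
python3 look.py 7
```

```text
t 7.62 tcp [615.51 -47.    22.52] F [-0.13 -1.09  4.99] yaw -87.24 toolx [-0.0014  0.003  -1.    ]
L 2398 tube y@616 -53.8 z 27.0 range -66.5 -39.1
R 2058 tube y@616 -52.8 z 26.9 range -65.8 -38.4
rib y -28.4 1996 z 13.917222553181878
jaw y [15.6 20.9 26.2] 4435
```

View pics/w7.png

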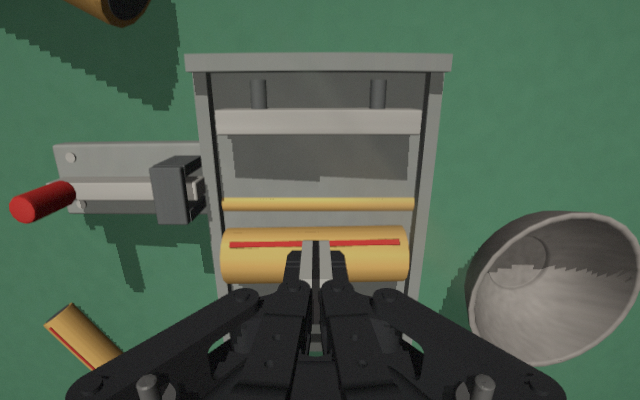

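Call:
carry_out(
  increments=[
    [[0,0,0.15,0,0,0],[0,0,0.3,-0.05,-0.05,0],[0,-0.2,0.1,-0.05,-0.05,0],[0.02,-0.4,0,0,0,0],[0.02,-0.4,0,0,0,0],[0.02,-0.3,0,0,0,0],[0,-0.2,0,0,0,0],[0,0,-0.1,0,0,0],[0,0,-0.1,0,0,0]],
  ],
)

```text
time_s: 8.42
tcp_pos: [0.6153, -0.0629, 0.0228]
orientation: [1.174, 1.235, -1.174]
force: [0.8, 0.2, -0.5]
opening: -0.0002
```

```bash
python3 st.py; python3 look.py 8
```

```text
t 8.42 tcp [615.3  -62.87  22.79] F [ 0.83  0.16 -0.45] yaw -87.24 toolx [-0.0026  0.0023 -1.    ]
L 2635 tube y@616 -54.0 z 26.8 range -67.0 -39.8
R 2216 tube y@616 -53.0 z 26.7 range -66.1 -39.2
rib y -29.3 2221 z 13.703846428124471
jaw y [14.9 20.3 25.6] 4414
```

Call:
carry_out(
  increments=[
    [[0,0.1,-0.03,0,0,0],[-0.03,0,-0.05,0,0,0],[-0.04,0.2,-0.05,-0.02,0.05,0],[-0.04,0.25,-0.05,-0.02,0.05,0],[-0.04,0.25,-0.05,-0.02,0.05,0],[-0.04,0.25,-0.05,0,0.05,0],[-0.04,0.25,-0.05,0,0.05,0],[-0.04,0.25,-0.05,0,0.05,0],[-0.04,0.25,-0.05,0,0.05,0],[-0.04,0.25,-0.05,0,0.05,0],[-0.04,0.25,-0.05,0,0.05,0]],
  ],
)

```text
time_s: 9.38
tcp_pos: [0.6136, -0.0374, 0.0225]
orientation: [1.171, 1.234, -1.175]
force: [-0.4, -0.3, 5.5]
opening: 0.0002
```

```bash
python3 st.py; python3 look.py 9
```

```text
t 9.38 tcp [613.58 -37.37  22.51] F [-0.4  -0.31  5.55] yaw -87.19 toolx [-3.3e-03 -3.0e-04 -1.0e+00]
L 2402 tube y@616 -40.8 z 27.0 range -53.6 -26.3
R 2081 tube y@616 -39.7 z 26.9 range -52.6 -24.5
rib y -27.1 1261 z 13.797140729070815
jaw y [15.8 21.2 26.5] 4162
```

Call:
carry_out(
  increments=[
    [[0,0,0.15,0,0,0],[0,0,0.3,0,-0.1,0],[0.03,-0.2,0.1,0,-0.1,0],[0.04,-0.4,0,0,0,0],[0.04,-0.3,0,0,0,0],[0.04,-0.2,0,0,0,0],[0,0,-0.1,0,0,0],[0,0,-0.1,0,0,0]],
  ],
)

```text
time_s: 10.1
tcp_pos: [0.6135, -0.0481, 0.0229]
orientation: [1.171, 1.236, -1.175]
force: [-0.4, -0.1, 0.0]
opening: 0.0
```

```bash
python3 st.py; python3 look.py 10
```

```text
t 10.1 tcp [613.48 -48.08  22.88] F [-0.37 -0.12  0.01] yaw -87.14 toolx [-4.5e-03  9.0e-04 -1.0e+00]
L 2594 tube y@616 -41.0 z 26.7 range -54.6 -26.2
R 2195 tube y@616 -40.0 z 26.6 range -53.2 -25.2
rib y -27.3 866 z 13.556948324604116
jaw y [14.9 20.4 25.7] 4177
```

Call:
carry_out(
  increments=[
    [[0,-0.18,0.05,0,-0.1,0],[0,0,-0.05,0,-0.1,0],[0,0,-0.05,0,0,0],[-0.02,0.0,-0.05,0,0,0],[-0.02,0.15,-0.05,0,0,0],[-0.03,0.2,-0.05,0,0,0],[-0.03,0.15,-0.05,0,0,0]],
  ],
)

```text
time_s: 10.73
tcp_pos: [0.6131, -0.0455, 0.0227]
orientation: [1.173, 1.231, -1.172]
force: [-1.6, -1.8, 5.6]
opening: -0.0001
```

Call:
carry_out(
  increments=[
    [[-0.03,0.15,-0.05,0,0,0],[-0.03,0.15,-0.05,0,0,0]],
  ],
)

```text
time_s: 10.9
tcp_pos: [0.6129, -0.0428, 0.0232]
orientation: [1.173, 1.228, -1.171]
force: [-1.8, -1.8, 5.8]
opening: -0.0003
```

Call:
carry_out(
  increments=[
    [[-0.03,0.15,-0.05,0,0,0],[-0.03,0.15,-0.05,0,0,0]],
  ],
)

```text
time_s: 11.07
tcp_pos: [0.6128, -0.0401, 0.0236]
orientation: [1.173, 1.225, -1.171]
force: [-1.7, -0.9, 4.8]
opening: -0.0003
```

Call:
carry_out(
  increments=[
    [[-0.04,0.18,-0.05,0,0.05,0],[-0.04,0.18,-0.05,0,0.05,0],[-0.04,0.18,-0.05,0,0.05,0]],
  ],
)

```text
time_s: 11.32
tcp_pos: [0.6125, -0.0346, 0.0241]
orientation: [1.172, 1.224, -1.171]
force: [-0.7, -1.4, 4.0]
opening: 0.0
```

Call:
carry_out(
  increments=[
    [[-0.04,0.18,-0.05,0,0.05,0],[-0.04,0.18,-0.05,0,0.05,0],[-0.04,0.18,-0.05,0,0.05,0]],
  ],
)

```text
time_s: 11.57
tcp_pos: [0.6121, -0.0284, 0.0243]
orientation: [1.171, 1.224, -1.171]
force: [-1.9, -0.1, 4.9]
opening: -0.0003
```

Call:
carry_out(
  increments=[
    [[-0.04,0.18,-0.05,0,0.05,0],[-0.04,0.18,-0.05,0,0.05,0],[-0.04,0.18,-0.05,0,0.05,0]],
  ],
)

```text
time_s: 11.82
tcp_pos: [0.6118, -0.0217, 0.024]
orientation: [1.171, 1.225, -1.17]
force: [-0.2, 1.3, 5.5]
opening: -0.0004
```

```bash
python3 st.py
```

```text
t 11.82 tcp [611.77 -21.7   24.05] F [-0.19  1.34  5.49] yaw -87.12 toolx [ 0.006  -0.0046 -1.    ]
```

Call:
carry_out(
  increments=[
    [[-0.04,0.18,-0.06,0.05,0.1,0],[-0.04,0.18,-0.07,0.05,0.1,0],[-0.04,0.18,-0.07,0.05,0.1,0]],
  ],
)

```text
time_s: 12.07
tcp_pos: [0.6113, -0.0144, 0.023]
orientation: [1.172, 1.231, -1.17]
force: [-1.0, 2.1, 4.3]
opening: -0.0003
```

```bash
python3 st.py; python3 look.py 11
```

```text
t 12.07 tcp [611.29 -14.41  23.02] F [-1.01  2.06  4.33] yaw -87.07 toolx [ 2.8e-03 -3.0e-04 -1.0e+00]
L 2196 tube y@616 -22.6 z 27.6 range -33.4 -7.4
R 2036 tube y@616 -21.5 z 27.2 range -32.8 -6.8
jaw y [15.7 21.  26.2] 3570
```

View pics/w11.png

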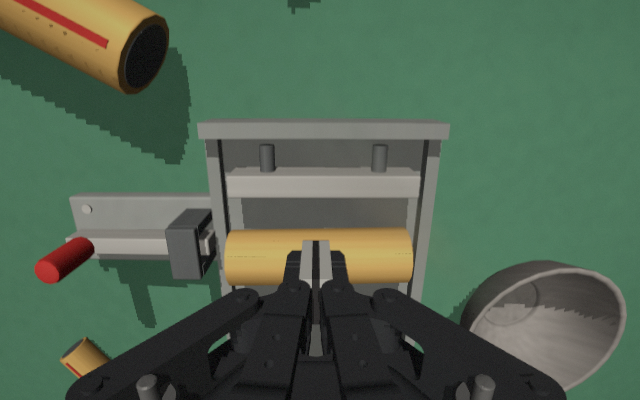

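Call:
carry_out(
  increments=[
    [[-0.03,0.15,-0.07,0,0,0],[-0.03,0.15,-0.07,0,0,0],[0,0,-0.05,0,0,0]],
  ],
)

```text
time_s: 12.37
tcp_pos: [0.6109, -0.0094, 0.0217]
orientation: [1.173, 1.232, -1.167]
force: [-3.7, 0.4, 7.8]
opening: -0.0001
```

Call:
carry_out(
  increments=[
    [[0,0,0.15,0,0,0],[0,0,0.3,0,0,0],[0.04,-0.2,0.1,0,0,0],[0.04,-0.2,0,0,0,0],[0,0,0,0,0,0]],
  ],
)

```text
time_s: 12.78
tcp_pos: [0.61, -0.0135, 0.024]
orientation: [1.17, 1.236, -1.171]
force: [0.4, 0.1, 0.2]
opening: 0.0
```

```bash
python3 st.py; python3 look.py 12
```

```text
t 12.78 tcp [609.98 -13.47  23.99] F [0.36 0.13 0.16] yaw -86.96 toolx [-0.0016  0.0014 -1.    ]
L 2088 tube y@616 -20.4 z 26.8 range -34.1 -5.7
R 2034 tube y@616 -19.3 z 26.8 range -33.1 -4.3
jaw y [14.9 20.5 25.9] 3626
```

Call:
carry_out(
  increments=[
    [[0.05,-0.3,0,0,0,0],[0.05,-0.4,0,0,0,0],[0.05,-0.4,0,0,0,0],[0.03,-0.2,0,0,0,0],[0.02,-0.1,-0.05,0,0,0],[0,0,-0.07,0,0,0],[0,0,-0.05,0,0,0]],
  ],
)

```text
time_s: 13.42
tcp_pos: [0.6117, -0.0296, 0.0226]
orientation: [1.171, 1.237, -1.172]
force: [-1.6, 0.5, 3.2]
opening: -0.0001
```

```bash
python3 st.py; python3 look.py 13
```

```text
t 13.42 tcp [611.73 -29.57  22.64] F [-1.55  0.48  3.16] yaw -87.03 toolx [-0.0028  0.0017 -1.    ]
L 2667 tube y@616 -21.2 z 27.0 range -34.8 -6.5
R 2232 tube y@616 -20.2 z 26.8 range -34.0 -5.7
jaw y [14.9 20.4 25.8] 4094
```

Call:
carry_out(
  increments=[
    [[-0.02,0.1,-0.05,0,0,0],[-0.03,0.2,-0.05,0,0,0],[-0.04,0.27,-0.05,0,0.05,0],[-0.04,0.27,-0.05,0,0.05,0],[-0.04,0.27,-0.05,0,0.05,0],[-0.04,0.27,-0.05,0,0.05,0],[-0.04,0.27,-0.05,0,0.05,0],[-0.04,0.27,-0.05,0,0.05,0],[-0.04,0.27,-0.05,0,0.05,0],[-0.04,0.27,-0.05,0,0.05,0],[-0.04,0.27,-0.05,0,0.05,0],[-0.04,0.2,-0.05,0,0.05,0]],
  ],
)

```text
time_s: 14.47
tcp_pos: [0.6094, 0.0029, 0.0225]
orientation: [1.168, 1.236, -1.172]
force: [-1.4, -0.8, 5.1]
opening: -0.0001
```

```bash
python3 st.py; python3 look.py 14
```

```text
t 14.47 tcp [609.45   2.87  22.46] F [-1.37 -0.76  5.13] yaw -86.95 toolx [-3.e-03 -9.e-04 -1.e+00]
L 2045 tube y@616 -4.5 z 26.9 range -16.6 10.0
R 2052 tube y@616 -3.4 z 26.9 range -15.9 11.3
jaw y [15.7 21.1 26.3] 3329
```

Call:
carry_out(
  increments=[
    [[0,0,0.15,0,0,0],[0,0,0.3,0,-0.1,0],[0.03,-0.2,0.1,0,-0.1,0],[0.05,-0.4,0,0,0,0],[0.05,-0.4,0,0,0,0],[0.05,-0.3,0,0,0,0],[0,-0.3,0,0,0,0],[0,-0.05,-0.1,0,0,0],[0,0,-0.1,0,0,0],[0,0,-0.04,0,0,0]],
  ],
)

```text
time_s: 15.35
tcp_pos: [0.6107, -0.0155, 0.0223]
orientation: [1.169, 1.235, -1.172]
force: [0.2, -0.3, 3.6]
opening: -0.0002
```

```bash
python3 st.py; python3 look.py 15
```

```text
t 15.35 tcp [610.72 -15.52  22.35] F [ 0.18 -0.29  3.62] yaw -86.97 toolx [-1.8e-03 -5.0e-04 -1.0e+00]
L 2678 tube y@616 -4.8 z 27.1 range -17.6 9.9
R 2280 tube y@616 -3.7 z 27.0 range -17.3 10.8
rib y -31.5 347 z 13.817140794120085
jaw y [14.9 20.5 25.9] 3930
```

Call:
carry_out(
  increments=[
    [[0,0,0.15,0,0,0],[0,0.2,0.05,0,0,0],[0,0.05,0,0,0,0],[0,0,-0.1,0,0,0],[0,0,-0.06,0,0,0],[-0.02,0,-0.05,0,0,0]],
  ],
)

```text
time_s: 15.9
tcp_pos: [0.6106, -0.0119, 0.0225]
orientation: [1.169, 1.235, -1.17]
force: [-0.6, -1.1, 4.9]
opening: -0.0001
```

Call:
carry_out(
  increments=[
    [[-0.03,0.15,-0.05,0,0.05,0],[-0.04,0.2,-0.06,0,0.05,0],[-0.04,0.2,-0.08,0,0.05,0]],
  ],
)

```text
time_s: 16.15
tcp_pos: [0.6104, -0.0069, 0.0225]
orientation: [1.168, 1.234, -1.172]
force: [-0.4, -3.1, 5.6]
opening: 0.0001
```

Call:
carry_out(
  increments=[
    [[-0.03,0.15,-0.09,0,0.05,0],[-0.03,0.15,-0.09,0,0.05,0],[-0.03,0.15,-0.09,0,0.05,0]],
  ],
)

```text
time_s: 16.4
tcp_pos: [0.6105, -0.0051, 0.0225]
orientation: [1.165, 1.228, -1.175]
force: [-0.8, -4.0, 4.1]
opening: -0.0003
```

```bash
python3 st.py
```

```text
t 16.4 tcp [610.54  -5.12  22.55] F [-0.79 -4.03  4.13] yaw -87.02 toolx [-6.0e-04 -7.7e-03 -1.0e+00]
```

Call:
carry_out(
  increments=[
    [[-0.03,0.15,-0.12,0.15,0.05,0],[-0.03,0.18,-0.13,0.15,0.05,0]],
  ],
)

```text
time_s: 16.57
tcp_pos: [0.6106, -0.0041, 0.0225]
orientation: [1.166, 1.228, -1.175]
force: [-3.5, -4.8, 8.2]
opening: 0.0
```

```bash
python3 st.py; python3 look.py 16
```

```text
t 16.57 tcp [610.65  -4.08  22.51] F [-3.53 -4.85  8.17] yaw -87.09 toolx [ 1.0e-04 -7.2e-03 -1.0e+00]
L 2444 tube y@616 -1.0 z 27.0 range -12.1 14.0
R 2134 tube y@616 -0.9 z 26.9 range -12.3 13.6
rib y -30.1 634 z 13.777965969824342
jaw y [16.1 21.6 26.8] 3608
```

Call:
carry_out(
  increments=[
    [[-0.06,0.2,-0.13,0.2,0.05,0],[-0.06,0.2,-0.13,0.2,0.05,0],[-0.06,0.2,-0.13,0.2,0.05,0]],
  ],
)

```text
time_s: 16.87
tcp_pos: [0.6105, -0.0017, 0.0225]
orientation: [1.172, 1.227, -1.173]
force: [-1.8, -4.7, 6.0]
opening: -0.0
```

```bash
python3 st.py; python3 look.py 17
```

```text
t 16.87 tcp [610.51  -1.67  22.53] F [-1.76 -4.7   5.96] yaw -87.22 toolx [ 0.0027 -0.0035 -1.    ]
L 2430 tube y@616 0.3 z 26.9 range -13.5 15.3
R 2129 tube y@616 0.2 z 26.9 range -12.3 15.7
rib y -29.7 680 z 13.909445431410631
jaw y [17.3 22.8 28. ] 3550
```

Call:
carry_out(
  increments=[
    [[-0.05,0.25,-0.15,0.2,0.05,0],[-0.05,0.25,-0.15,0.2,0.05,0],[-0.05,0.25,-0.15,0.2,0.05,0]],
  ],
)

```text
time_s: 17.17
tcp_pos: [0.6104, 0.002, 0.0225]
orientation: [1.177, 1.227, -1.172]
force: [-1.3, -5.0, 7.6]
opening: 0.0001
```

Call:
carry_out(
  increments=[
    [[-0.05,0.25,-0.16,0.2,0.05,0],[-0.05,0.25,-0.16,0.2,0.05,0],[-0.05,0.25,-0.16,0.2,0.05,0]],
  ],
)

```text
time_s: 17.42
tcp_pos: [0.6103, 0.0057, 0.0225]
orientation: [1.183, 1.227, -1.17]
force: [-2.2, -4.9, 7.2]
opening: -0.0
```

```bash
python3 st.py; python3 look.py 18
```

```text
t 17.42 tcp [610.3    5.66  22.48] F [-2.17 -4.9   7.23] yaw -87.5 toolx [ 0.0071  0.0032 -1.    ]
L 2314 tube y@616 4.0 z 26.9 range -8.8 18.2
R 2117 tube y@616 4.0 z 26.9 range -9.4 18.7
rib y -28.2 968 z 13.79501291848815
jaw y [20.9 26.4 31.6] 3455
```

Call:
carry_out(
  increments=[
    [[-0.05,0.25,-0.16,0.0,0.12,0.1],[-0.05,0.25,-0.16,0.0,0.12,0.1],[-0.05,0.25,-0.16,0.0,0.12,0.1]],
  ],
)

```text
time_s: 17.72
tcp_pos: [0.61, 0.0092, 0.0224]
orientation: [1.174, 1.224, -1.173]
force: [-3.2, -3.8, 9.0]
opening: 0.0002
```

Call:
carry_out(
  increments=[
    [[-0.05,0.25,-0.16,0.1,0.12,0.1],[-0.05,0.25,-0.16,0.1,0.12,0.1],[-0.05,0.25,-0.16,0.1,0.12,0.1]],
  ],
)

```text
time_s: 17.97
tcp_pos: [0.6098, 0.013, 0.0224]
orientation: [1.169, 1.225, -1.173]
force: [-2.4, -4.0, 7.7]
opening: 0.0002
```

```bash
python3 st.py; python3 look.py 19
```

```text
t 17.97 tcp [609.82  12.97  22.43] F [-2.39 -3.97  7.66] yaw -87.16 toolx [ 0.0035 -0.0065 -1.    ]
L 2157 tube y@616 7.8 z 27.0 range -5.6 23.1
R 2029 tube y@616 7.8 z 26.9 range -5.0 23.2
rib y -27.1 496 z 13.66706901082982
jaw y [24.8 30.4 35.5] 3363
```

Call:
carry_out(
  increments=[
    [[-0.05,0.25,-0.15,0.15,0.08,0],[-0.05,0.25,-0.15,0.15,0.08,0],[-0.05,0.25,-0.15,0.15,0.08,0]],
  ],
)

```text
time_s: 18.27
tcp_pos: [0.6097, 0.017, 0.0223]
orientation: [1.172, 1.224, -1.174]
force: [-0.0, -5.2, 6.8]
opening: -0.0001
```

Call:
carry_out(
  increments=[
    [[-0.05,0.2,-0.15,0.15,0.08,0],[-0.05,0.2,-0.15,0.15,0.08,0]],
  ],
)

```text
time_s: 18.43
tcp_pos: [0.6101, 0.019, 0.022]
orientation: [1.174, 1.224, -1.173]
force: [-0.7, -3.3, 6.2]
opening: 0.0003
```

```bash
python3 st.py; python3 look.py 20
```

```text
t 18.43 tcp [610.11  19.03  22.03] F [-0.73 -3.3   6.21] yaw -87.35 toolx [ 0.0053 -0.0042 -1.    ]
L 2010 tube y@616 9.5 z 26.9 range -2.4 24.6
R 1991 tube y@616 9.5 z 26.9 range -2.3 24.9
rib y -25.9 23 z 12.5068541185783
jaw y [26.7 32.1 37.2] 3232
```

View pics/w20.png

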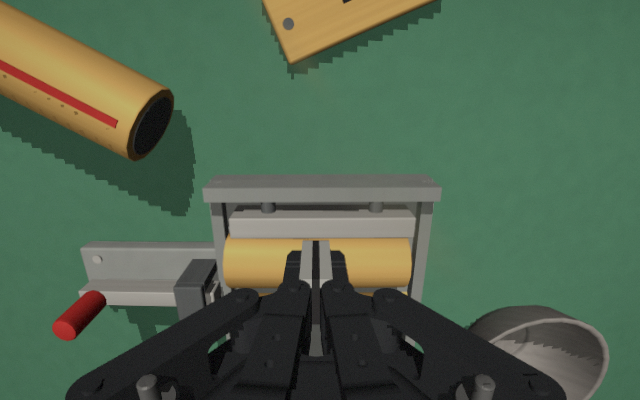

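Call:
carry_out(
  increments=[
    [[0,0,0.2,0,0,0],[0,0,0.3,0.1,-0.1,0],[0.03,-0.3,0.1,0.1,0,0.1],[0.05,-0.4,0,0,0,0.1],[0.05,-0.4,0,0,0,0],[0.05,-0.3,0,0,0,0],[0,-0.1,0,0,0,0],[0,0,-0.1,0,0,0],[0,0,-0.1,0,0,0]],
  ],
)

```text
time_s: 19.23
tcp_pos: [0.6109, 0.0035, 0.0239]
orientation: [1.175, 1.231, -1.169]
force: [-0.0, -0.6, -0.3]
opening: 0.0002
```

```bash
python3 st.py; python3 look.py 21
```

```text
t 19.23 tcp [610.86   3.46  23.94] F [-0.05 -0.6  -0.29] yaw -87.12 toolx [ 0.0037  0.0012 -1.    ]
L 2482 tube y@616 9.2 z 26.7 range -3.9 24.1
R 2114 tube y@616 9.2 z 26.6 range -4.1 23.4
rib y -28.8 915 z 13.424541236040188
jaw y [26.2 31.5 36.8] 3269
```

Call:
carry_out(
  increments=[
    [[0,0,-0.1,0,0,0],[0,0,-0.08,0,0,0],[-0.02,0,-0.08,0,0,0],[-0.04,0.15,-0.12,0.1,0.05,0],[-0.05,0.2,-0.14,0.15,0.05,0],[-0.05,0.2,-0.15,0.2,0.05,0],[-0.05,0.2,-0.15,0.2,0.05,0]],
  ],
)

```text
time_s: 19.87
tcp_pos: [0.6115, 0.0063, 0.0225]
orientation: [1.179, 1.227, -1.166]
force: [-1.9, -5.0, 5.6]
opening: 0.0003
```

Call:
carry_out(
  increments=[
    [[-0.05,0.25,-0.16,0.2,0.05,0],[-0.05,0.25,-0.16,0.2,0.05,0],[-0.05,0.25,-0.16,0.2,0.05,0]],
  ],
)

```text
time_s: 20.12
tcp_pos: [0.6123, 0.0093, 0.0226]
orientation: [1.185, 1.225, -1.163]
force: [-1.1, -5.6, 6.3]
opening: 0.0001
```

```bash
python3 st.py; python3 look.py 22
```

```text
t 20.12 tcp [612.33   9.28  22.56] F [-1.15 -5.6   6.27] yaw -87.35 toolx [ 0.0132  0.0054 -0.9999]
L 2445 tube y@616 9.5 z 26.9 range -3.7 23.8
R 2087 tube y@616 9.5 z 26.9 range -4.0 24.2
rib y -28.0 791 z 13.75584426867452
jaw y [26.6 32.  37.1] 3458
```

Call:
carry_out(
  increments=[
    [[-0.1,0.1,-0.18,-0.1,0.25,0],[-0.1,0.15,-0.2,-0.1,0.25,0],[-0.08,0.2,-0.2,-0.1,0.2,0]],
  ],
)

```text
time_s: 20.42
tcp_pos: [0.6124, 0.0096, 0.0225]
orientation: [1.175, 1.217, -1.174]
force: [-2.1, -5.4, 6.8]
opening: 0.0001
```

Call:
carry_out(
  increments=[
    [[-0.08,0.25,-0.2,0.1,0.1,0],[-0.08,0.25,-0.2,0.1,0.1,0],[-0.08,0.25,-0.2,0.1,0.1,0]],
  ],
)

```text
time_s: 20.67
tcp_pos: [0.613, 0.0118, 0.0224]
orientation: [1.175, 1.21, -1.175]
force: [-2.1, -4.3, 7.3]
opening: 0.0001
```

```bash
python3 st.py; python3 look.py 23
```

```text
t 20.67 tcp [613.    11.79  22.44] F [-2.07 -4.3   7.29] yaw -87.64 toolx [ 0.013  -0.0124 -0.9998]
L 2393 tube y@616 9.5 z 26.9 range -3.5 24.1
R 2041 tube y@616 9.5 z 26.9 range -3.1 24.5
rib y -27.7 606 z 13.719408647487038
jaw y [26.6 32.1 37.2] 3433
```

Call:
carry_out(
  increments=[
    [[0,0,0.2,0,0,0],[0,0,0.5,0.3,0.3,0.2],[0,0,1.5,0.3,0.3,0.2],[0,0,2,0,0,0],[-1,-0.2,1,0,0,0],[-2.5,-0.6,0.5,0,0,0],[-3,-0.7,0,0,0,0],[-3,-0.7,0,0,0,0],[-2.5,-0.6,0,0,0,0],[-1,-0.3,0,0,0,0],[0,0,0,0,0,0],[0,0,0,0,0,0]],
  ],
)

```text
time_s: 21.72
tcp_pos: [0.4775, -0.0165, 0.0816]
orientation: [1.173, 1.239, -1.167]
force: [0.3, 0.3, 0.1]
opening: -0.0004
```

```bash
python3 st.py; python3 look.py 24; python3 - <<'E'
from h import *
im,d=camera("top");cal=calibration("top");cv2.imwrite("pics/t24.png",cv2.resize(im[165:295,260:440],None,fx=4.4,fy=4.4,interpolation=cv2.INTER_CUBIC))
im,d=camera("scene");cv2.imwrite("pics/s24.png",cv2.resize(im[130:270,200:400],None,fx=4,fy=4,interpolation=cv2.INTER_CUBIC))
E
```

```text
t 21.72 tcp [477.51 -16.47  81.64] F [0.34 0.27 0.05] yaw -86.87 toolx [-5.0e-04  5.4e-03 -1.0e+00]
L 1522 tube y@616 9.0 z 27.0 range -4.1 23.3
rib y -29.0 542 z 13.799959163769044
jaw y [26.2 31.4 36.9] 791
```

View pics/w24.png

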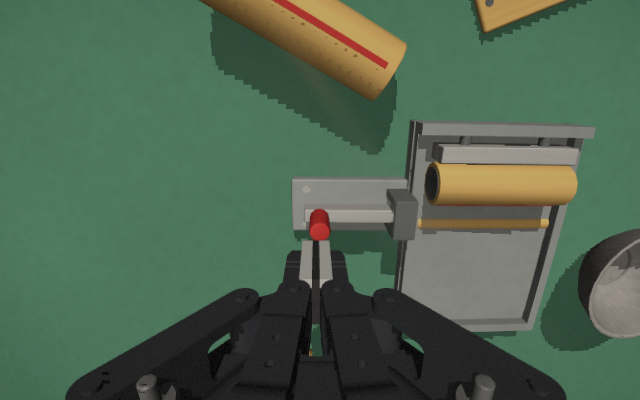

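View pics/s24.png

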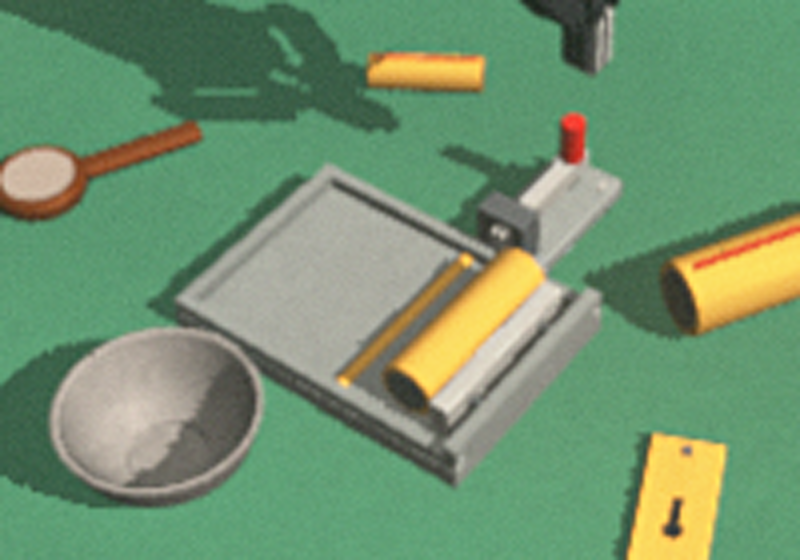

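Call:
carry_out(
  increments=[
    [[-1.2,-0.2,0,0.1,0,0],[-1.3,-0.3,0,0.1,0,0],[-0.3,0,-0.5,0,0,0],[0,0,-1.3,0,0,0],[0,0,-1.3,0,0,0],[0,0,-1.0,0,0,0],[0,0,-0.5,0,0,0],[0,0,0,0,0,0],[0,0,0,0,0,0]],
  ],
)

```text
time_s: 22.62
tcp_pos: [0.4534, -0.0193, 0.0281]
orientation: [1.172, 1.247, -1.164]
force: [0.6, 1.0, 0.5]
opening: 0.0004
```

```bash
python3 st.py; python3 - <<'E'
from fit import *
im,d=camera("wrist");cal=calibration("wrist");cv2.imwrite("pics/w25.png",im)
P,uv=cloud(cal,d,(200,100,450,260));c=im[uv[:,1],uv[:,0]].astype(int)
m=(c[:,2]-c[:,1]>80)&(c[:,1]<70)
m&=(P[:,2]>.03)&(P[:,2]<.07)&(P[:,1]>-.045)&(P[:,1]<0.005)
print(m.sum(),np.percentile(P[m],[2,50,98],axis=0).round(4))
E
```

```text
t 22.62 tcp [453.45 -19.35  28.12] F [0.59 1.02 0.46] yaw -86.68 toolx [-0.0047  0.0108 -0.9999]
391 [[ 0.4743 -0.0186  0.0357]
 [ 0.4789 -0.0151  0.0469]
 [ 0.4845 -0.0142  0.0563]]
```

View pics/w25.png

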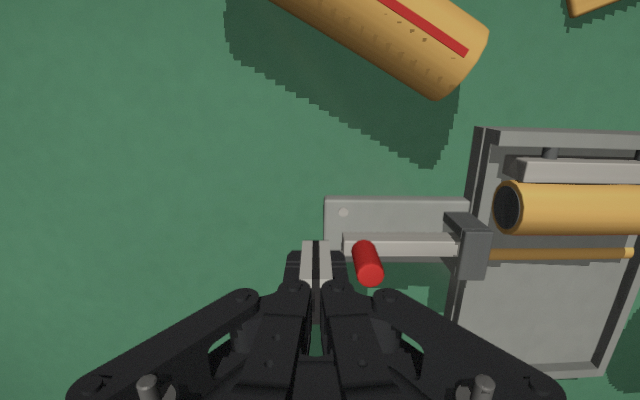

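Call:
carry_out(
  increments=[
    [[0,-0.15,-0.3,-0.3,-0.1,-0.2],[0,-0.1,-0.3,-0.3,-0.1,-0.2],[0.2,0,0,0,0,0],[0.35,0.02,0,0,0,0],[0.35,0.02,0,0,0,0],[0.35,0.02,0,0,0,0],[0.35,0.02,0,0,0,0],[0.35,0.02,0,0,0,0]],
  ],
)

```text
time_s: 23.33
tcp_pos: [0.4745, -0.0213, 0.0232]
orientation: [1.171, 1.232, -1.174]
force: [-2.7, -0.4, 1.0]
opening: -0.0003
```

```bash
python3 st.py
```

```text
t 23.33 tcp [474.54 -21.27  23.16] F [-2.72 -0.41  1.01] yaw -87.13 toolx [-9.0e-04 -1.4e-03 -1.0e+00]
```

Call:
carry_out(
  increments=[
    [[0.35,0.02,0,0,0,0],[0.35,0.02,0,0,0,0],[0.35,0.02,0,0,0,0],[0.35,0.02,0,0,0,0],[0.35,0.02,0,0,0,0],[0.35,0.02,0,0,0,0]],
  ],
)

```text
time_s: 23.83
tcp_pos: [0.4979, -0.0201, 0.0232]
orientation: [1.17, 1.232, -1.174]
force: [-2.4, -0.4, 0.8]
opening: 0.0002
```

```bash
python3 st.py; python3 look.py 26
```

```text
t 23.83 tcp [497.91 -20.14  23.17] F [-2.43 -0.35  0.8 ] yaw -87.14 toolx [-0.0016 -0.0017 -1.    ]
L 1933 tube y@616 9.0 z 27.0 range -4.3 23.4
rib y -29.4 224 z 13.743527836978146
jaw y [26.1 31.5 37.1] 1002
```

View pics/w26.png

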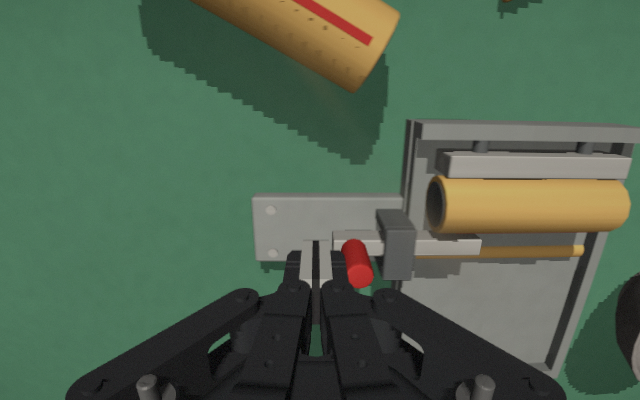

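The bolt is passing cleanly behind the tube. I keep pushing to the end stop.

Call:
carry_out(
  increments=[
    [[0.2,0.01,0,0,0,0],[0.2,0.01,0,0,0,0],[0.15,0.01,0,0,0,0],[0.15,0.01,0,0,0,0]],
  ],
)

```text
time_s: 24.22
tcp_pos: [0.5052, -0.0198, 0.023]
orientation: [1.169, 1.234, -1.176]
force: [-10.8, -1.6, 4.3]
opening: -0.0
```

Call:
carry_out(
  increments=[
    [[0.15,0.01,0,0,0,0],[0.15,0.01,0,0,0,0]],
  ],
)

```text
time_s: 24.38
tcp_pos: [0.5049, -0.0198, 0.023]
orientation: [1.165, 1.24, -1.182]
force: [-9.9, -1.1, 5.3]
opening: 0.0001
```

Call:
carry_out(
  increments=[
    [[0.15,0.01,0,0,0,0],[0.15,0.01,0,0,0,0]],
  ],
)

```text
time_s: 24.55
tcp_pos: [0.5046, -0.0198, 0.0232]
orientation: [1.161, 1.246, -1.189]
force: [-9.6, -0.7, 3.9]
opening: 0.0003
```

Call:
carry_out(
  increments=[
    [[-0.4,0,0,0,0,0],[-1,0,0,0,-0.5,0],[-1.5,0,0.5,0,-0.5,0],[-1,0,2,0,0,0],[0,0,3,0,0,0],[0,0,3,0,0,0],[1,0,3,0,0,0],[1.5,0,2,0,0,0],[1.5,0,0,0,0,0],[0,0,0,0,0,0],[0,0,0,0,0,0],[0,0,0,0,0,0]],
  ],
)

```text
time_s: 25.55
tcp_pos: [0.5066, -0.0183, 0.1662]
orientation: [1.177, 1.223, -1.163]
force: [-0.3, -0.5, 0.2]
opening: -0.0
```

```bash
python3 st.py; python3 look.py 27; python3 - <<'E'
from fit import *
im,d=camera("wrist");cal=calibration("wrist")
P,uv=cloud(cal,d,(200,60,500,260));c=im[uv[:,1],uv[:,0]].astype(int)
m=(c[:,2]-c[:,1]>80)&(c[:,1]<70)&(P[:,2]>.03)&(P[:,2]<.07)&(P[:,1]>-.045)&(P[:,1]<0.005)&(P[:,0]<.56)
print("knob",m.sum(),np.percentile(P[m],[2,50,98],axis=0).round(4))
im,d=camera("top");cv2.imwrite("pics/t27.png",cv2.resize(im[165:295,260:440],None,fx=4.4,fy=4.4,interpolation=cv2.INTER_CUBIC))
im,d=camera("scene");cv2.imwrite("pics/s27.png",cv2.resize(im[130:270,200:400],None,fx=4,fy=4,interpolation=cv2.INTER_CUBIC))
E
```

```text
t 25.55 tcp [506.58 -18.26 166.21] F [-0.27 -0.48  0.24] yaw -87.09 toolx [ 1.230e-02 -6.000e-04 -9.999e-01]
L 868 tube y@616 9.0 z 26.8 range -4.2 23.1
R 694 tube y@616 9.2 z 26.7 range -4.2 23.4
rib y -28.8 369 z 13.79828221909769
jaw y [26.4 31.6 37. ] 969
knob 206 [[ 0.5195 -0.0245  0.0391]
 [ 0.5244 -0.017   0.0606]
 [ 0.5304 -0.0127  0.0624]]
```

View pics/w27.png

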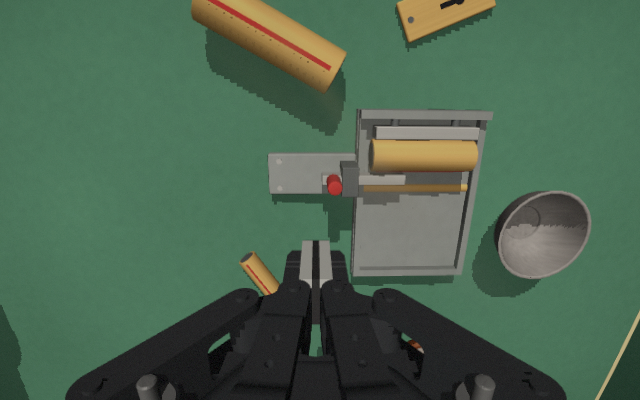

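View pics/s27.png

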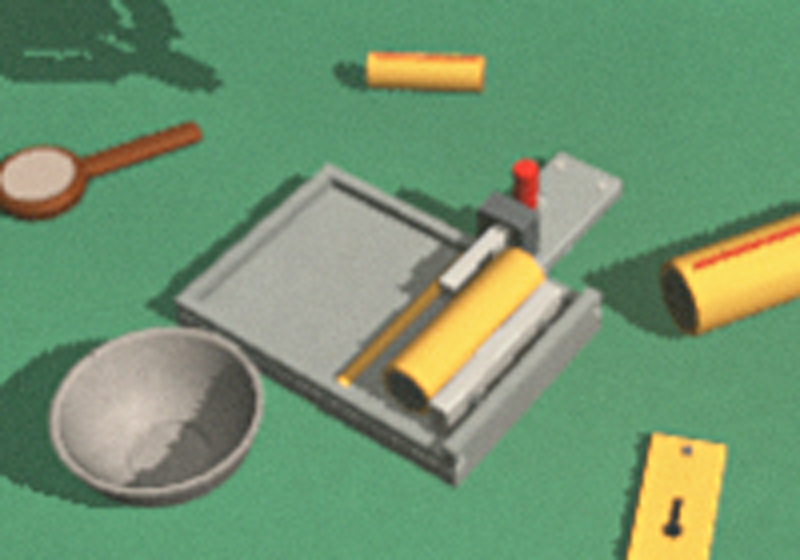

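View pics/t27.png

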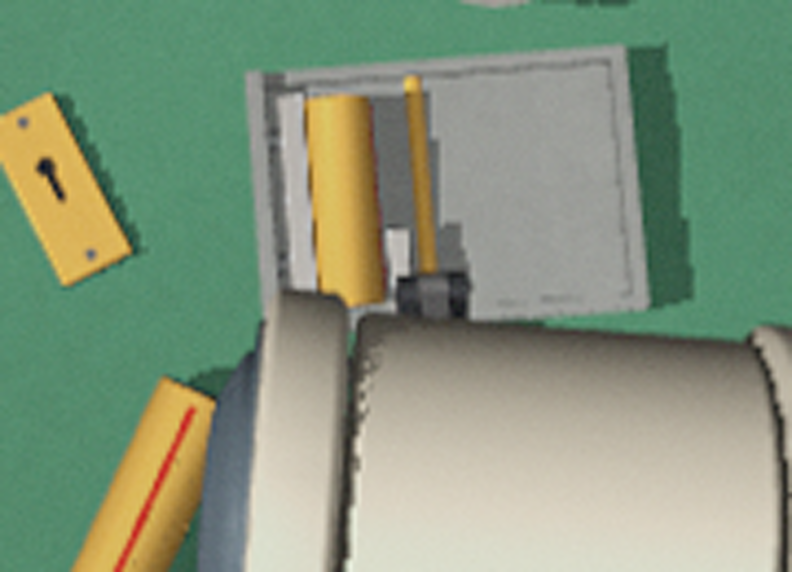

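```bash
python3 - <<'E'
from fit import *
im,d=camera("wrist");cal=calibration("wrist")
P,uv=cloud(cal,d,(330,80,520,300));yy=(P[:,1]-(P[:,0]-.616)*.0501)*.9987*1000
m=(P[:,0]>.57)&(P[:,0]<.66)
w=m&(P[:,2]>.023)&(P[:,2]<.032)&(yy>38)&(yy<70);print("wall",w.sum(),np.percentile(yy[w],[1,5,50,95,99]).round(1))
j=m&(P[:,2]>.031)&(P[:,2]<.037)&(yy>25.5)&(yy<42);print("jaw",j.sum(),np.percentile(yy[j],[1,5,50,95,99]).round(1))
l=m&(P[:,2]>.016)&(P[:,2]<.024)&(yy<-115)&(yy>-150);print("lip",l.sum(),np.percentile(yy[l],[1,5,50,95,99]).round(1))
# same in first view
d=np.load("w1.npy");cal=dict(cal);cal["camera_from_world"]=np.load("w1T.npy")
P,uv=cloud(cal,d,(240,30,380,225));yy=(P[:,1]-(P[:,0]-.616)*.0501)*.9987*1000
m=(P[:,0]>.57)&(P[:,0]<.66)
w=m&(P[:,2]>.023)&(P[:,2]<.032)&(yy>38)&(yy<70);print("w1 wall",w.sum(),np.percentile(yy[w],[1,5,50,95,99]).round(1))
j=m&(P[:,2]>.031)&(P[:,2]<.037)&(yy>10)&(yy<35);print("w1 jaw",j.sum(),np.percentile(yy[j],[1,5,50,95,99]).round(1))
l=m&(P[:,2]>.016)&(P[:,2]<.024)&(yy<-115)&(yy>-150);print("w1 lip",l.sum(),np.percentile(yy[l],[1,5,50,95,99]).round(1))
E
```

```text
wall 912 [38.4 40.8 47.7 51.9 52.2]
jaw 1176 [25.6 25.9 31.4 36.8 37.1]
lip 573 [-133.9 -133.3 -128.7 -125.5 -125. ]
w1 wall 856 [38.5 40.5 48.7 52.6 53. ]
w1 jaw 1140 [15.  15.7 21.  26.3 26.8]
w1 lip 563 [-133.3 -132.8 -128.7 -125.1 -124.8]
```

```bash
python3 - <<'E'
from h import *
print(bot.finish_job(), monitor.get_obs()["time_s"])
E
```

```text
the job is handed in; nothing more can be done
the job is handed in; nothing more can be done
```

The tube is loaded with the jaw home and the keeper bolt in behind it. I handed the job in at about 26 s of the 72 s allowed.

**How it went:** I rolled the middle-sized tube along the bed in several strokes with the shut fingertips. They pressed with 4–6 N on the flat and over the rib. Against the jaw I used 6–9 N, up to about 9 N in the readings. The tube was never gripped or lifted. I then pushed the keeper in by its knob with the shut fingers, backed off and raised the arm clear.

**Last checks:**
- **Jaw:** its face measures about 66.5 mm in bed y, against 66 mm for home. More pushing, at up to 5.6 N along the bed, did not move it; only the tips slipped.
- **Tube:** it stands against the jaw and did not move after I let go.
- **Keeper:** the knob moved about 44.5 mm of 45 mm, and the push ended at a firm stop at about 10 N. The bolt shows behind the tube in the pictures.
- **Other things:** I touched nothing else. The bowl, loupe and escutcheon look unmoved in the final pictures, but I did not re-measure them.

**What disagreed:**
- **Fingertips:** they sit about 21 mm higher than the reported TCP, as the cameras and the contact force both showed. I worked from the contact height instead.
- **Push against the jaw:** the force readings (6–9 N) mostly fell a little short of the 8–10 N suggested, but the tips did not slip until the jaw stopped.
- **Tube to knob distance:** the tube's distance ahead of the knob came out about 0.5–1 mm short of nominal, which is within measuring error.

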